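Make up two tool-change kits

ROBOT

A 6-joint arm with a two-finger parallel gripper is mounted at the origin on a cart in front of the work surface, level with it; the furniture and walls round the work are solid. World frame = base frame: x ahead of the robot, y to its left, z up, the work surface at z = 0. Lengths are in m, angles in rad, forces in N, time in s.
With the tool pointing down it reaches from about 0.3 to 0.875 m from the base axis. Payload 6.4 kg.
Tool frame: the origin (TCP) lies on the centre line of the jaws, within the pads' length; the fingertips stand 14 mm ahead of it and the grasp point (between the pads) lies 5 mm behind it; z points along the fingers, y is the direction in which the jaws open and shut (so a half turn about z gives the same grasp; the last joint's range is limited). The gripper opens to 85 mm and grips with 20 to 120 N. Pads are 22 mm wide; open, the fingers measure 114 mm over their backs; the gripper's body (76 mm by 85 mm) begins 54 mm behind the grasp point. The pads swing forward as they close: fully open they stand 13 mm farther back than shut.
Start: joints at [-1.415, 0.181, 1.607, -0, 1.354, -0.206], TCP at [0.204, -0.538, 0.245] pointing down, gripper open.
Joint ranges: [-2.99, 2.99], [-0.89, 2.07], [0.3, 2.58], [-1.14, 4.28], [0, 2.63], [-3.12, 3.12]. Speed limits (rad/s): [2.57, 2.57, 3.01, 3.14, 3.14, 3.14].

INTERFACE

Orientations are given as a unit quaternion [w, x, y, z].
In Python, from bench import * gives the robot as it stands.
- The arm moves only by the tool servo_tool, never from a script. Its argument "plan" is a list that holds one entry, the list of rows, each a list of 5 numbers: the shift along the world's x, y, z in m, then the turn about the world's z in rad, then the gripper command: -1 is shut, 1 is fully open, values between are in proportion. In form: [[[tx, ty, tz, roll, claw], ...]]. A call has 1 to 8 rows; each row shifts and turns the commanded pose from where the row before left it; what a row does not reach is not made up. A row lasts 1/10 s, in which the tool goes at most 50 mm and 8.59 degrees, less where a joint would pass 70% of its speed; a pose out of reach is approached as far as the arm can. A call with a gripper value outside its range is refused whole. The fingers move at their own pace and stop on an object; the grip force is fixed at half the most. Time passes only in rows, so rows that do not move let the fingers close. It gives the time, the measured TCP pose, the force and the opening at its end, in the units of the state.
- get_obs(): the state, without advancing time (a new reading comes with each control period).
- camera(name): name is "side" or "top" or "wrist"; returns a dict with "img" (400x640x3 uint8, blue, green, red), "camera_matrix" (3x3 intrinsics, pixels), "rvec" (rotation vector, rad) and "tvec" (3), from world to camera coordinates, as OpenCV has them. Camera axes: x right, y down, z forward; pixel columns grow to the right and rows downward; lengths in m; the calibration is good to about 2 mm. A picture is of the moment at which its call begins. There is no depth.
- hand_in(): hands the job in, once; it reports no verdict.
Trained networks look in a picture, given as the dict that the camera call returned (one of the last four; its "shot" number tells which), for a name from the list of things; names that differ only in an ending like _2 or _b are one class to them, and where a whole thing is asked for, a point or a joint stands for the part that bears it (a point fixed in the world has none). Each returns a list of dicts, best first, with "conf" (0 to 1); they miss things now and then, are a little off and sometimes report something else, mostly with a low value. They report only what shows in the picture. A call takes as long as a camera call. They do not tell look-alikes from the thing itself.
- trace(picture, thing): "mask" (400x640 bool, what is visible of it) and "rect" ([left, top, right, bottom] as shares, 0 to 1, of the picture: columns of its width, rows of its height, round what is visible of it).
- pinpoint(picture, thing): "centre" ([row, column] as shares, 0 to 1, of the picture: columns of its width, rows of its height: a listed point, or the origin of a listed thing).
The state is a dict: "time_s": time; "q": joint angles; "dq": joint speeds; "joint_efforts": joint torques, N m; "eef_pos": TCP position; "eef_rot": TCP orientation; "wrist_force": force on the tool from outside, world axes, zero at the start; "torque": the same for the moment, N m; "opening": opening from 0.0 (shut) to 1.0 (fully open).
Only numpy, scipy, OpenCV 4.12 (cv2) and the standard library are available. Lean on these libraries where they do the work, as an engineer would, in place of code of your own. Each camera call takes 0.05 s, during which the arm holds its last target.

TASK

Make up the two tool-change kits: the yellow tray gets the black suction cup, the brass nozzle and the steel setting block, and the green tray gets the blue suction cup and the black loupe. Set each thing down upright, as it stands now, in the middle of a dark pad of its tray, one thing to a pad in any order. Do not disturb the vials.

Things in the scene. Friction and masses are not known exactly. Their poses are not given: they have to be found in the camera images.
- yellow_tray: Flat open kit tray of yellow plastic, 173 mm long (its own y) by 86 mm wide (its own x), fixed to the worktop; floor 6 mm above the worktop, rim 3 mm thick and 10 mm high, a small lifting tab at each end. Its floor carries three dark square pads, 44 mm, flush with the floor, in a row along y, centred at x = 0 and y = -55, 0 and +55 mm. Origin: centre of the underside, z up.
- green_tray: Flat open kit tray of green plastic, 118 mm long (its own y) by 86 mm wide (its own x), fixed to the worktop; floor 6 mm above the worktop, rim 3 mm thick and 10 mm high, a small lifting tab at each end. Its floor carries two dark square pads, 44 mm, flush with the floor, in a row along y, centred at x = 0 and y = -27.5 and +27.5 mm. Origin: centre of the underside, z up.
- black_cup: Black rubber bellows suction cup, 25 mm across and 16 mm high, standing on its lip with an upright brass stem, 8 mm square to the grip (sides along x and y), from 16 to 30 mm above its underside: grip the stem. Origin: centre of the underside, z up. About 12 g.
- blue_cup: Blue rubber bellows suction cup, 25 mm across and 16 mm high, standing on its lip with an upright brass stem, 8 mm square to the grip (sides along x and y), from 16 to 30 mm above its underside: grip the stem. Origin: centre of the underside, z up. About 12 g.
- nozzle: Brass air nozzle with a threaded steel end, standing upright on its nut, 60 mm high; 14 mm square to the grip over its whole height (sides along its x and y). Origin: centre of the underside, z up.
- block: Plain bright steel setting block lying flat, 22 mm (x) by 45 mm (y) by 14 mm high; grip it across the 22 mm. Origin: centre of the underside, z up. About 110 g.
- loupe: Black stand loupe, a short upright barrel with a glass on top, 36 mm across, 32 mm high; 32 mm square to the grip (sides along its x and y). Origin: centre of the underside, z up.
- red_vial: Small white sample vial with a red screw cap, 21 mm across, 46 mm high, standing. Does not belong to a kit: leave it alone. Origin: centre of its underside, z up.
- white_vial: Small white sample vial with a white screw cap, 21 mm across, 46 mm high, standing. Does not belong to a kit: leave it alone. Origin: centre of its underside, z up.
Things that resemble listed ones, but are neither listed nor needed, are in the scene too. Of the things that look like the yellow_tray, the larger one is meant.

How it is judged:
By the outcome, as a careful person would: the job done as asked, in the order asked, and still so for the second after the job is handed in, with the robot touching nothing.
It also fails if it takes over 118 s, if anything falls off the work surface, if the arm or the gripper's body presses on something with over 40 N, if the wrist force passes 120 N, or if a joint passes its speed limit or range.

## Working session

There is one attempt and no reset: what is moved stays moved. The work goes in short steps, Python scripts to look and compute and a tool call to move; the robot and the scene stay as the last step left them, time stands still between calls to the robot, and variables do not carry over. Pictures are saved under pics/ and viewed, and the job is handed in when it is done.

Besides the shell and the picture viewer there is one more tool, called in YAML: its name, and indented under it one key for each argument. servo_tool: Moves the arm, as the interface text tells. Its arguments: {"type":"object","properties":{"plan":{"type":"array"}},"required":["plan"]}

```bash
mkdir -p pics; ls
python3 - <<'E'
from bench import *
import cv2,pickle
o=get_obs();print(o)
for n in ["top","side","wrist"]:
    p=camera(n);cv2.imwrite(f"pics/{n}0.png",p["img"]);print(n,p["camera_matrix"],p["rvec"],p["tvec"],p["shot"])
    pickle.dump(p,open(f"pics/{n}0.pkl","wb"))
E
```

```text
pics
{'time_s': 0.0, 'q': array([-1.41527638e+00,  1.81493745e-01,  1.60801757e+00,  5.66761834e-06,
        1.35381053e+00, -2.06278595e-01]), 'dq': array([ 0.00109926,  0.00160517,  0.00083277, -0.00018068,  0.00016846,
        0.00123088]), 'joint_efforts': array([ 1.09977620e-03, -4.44869363e+01, -3.51332974e+01, -1.23642048e-04,
        9.03575012e-03, -1.34294581e-05]), 'eef_pos': array([ 0.2034704 , -0.53722655,  0.24440611]), 'eef_rot': array([-8.64242875e-04,  9.83682041e-01,  1.79913573e-01,  2.47063316e-05]), 'wrist_force': array([ 0.20446197,  0.48294781, -0.01706863]), 'torque': array([ 0.00647108, -0.03369009, -0.01106493]), 'opening': 1.0031465245480045}
top [[373.06761472   0.         321.64137391]
 [  0.         373.06761472 198.5605755 ]
 [  0.           0.           1.        ]] [ 2.18119202 -2.1774081   0.0627288 ] [0.07868459 0.58888629 0.89446078] 1
side [[404.55354085   0.         320.20189559]
 [  0.         404.55354085 200.01706744]
 [  0.           0.           1.        ]] [ 1.90276318 -0.81489147  0.52461501] [-0.34001345  0.24267988  0.78075555] 2
wrist [[339.95188328   0.         323.58870486]
 [  0.         339.95188328 199.93729964]
 [  0.           0.           1.        ]] [-2.36822291  1.63657054  0.25531671] [-0.57320869 -0.03890795  0.37936801] 3
```

View pics/top0.png

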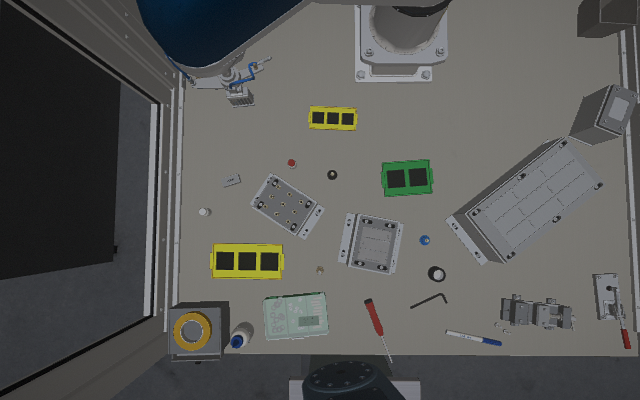

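View pics/side0.png

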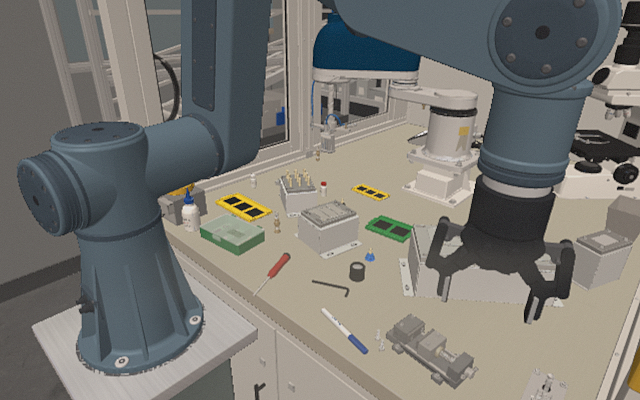

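View pics/wrist0.png

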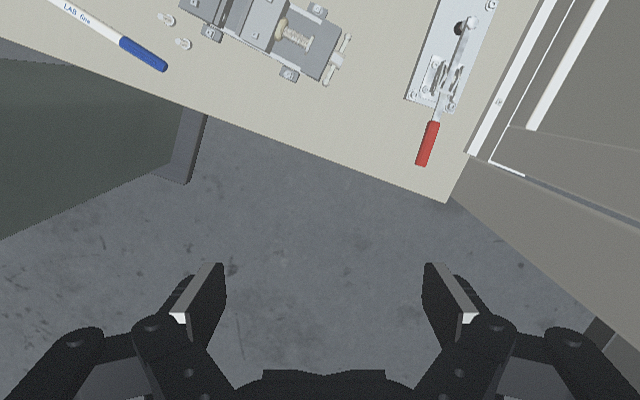

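```bash
cat > h.py <<'E'
from bench import *
import cv2,numpy as np
def proj(p,X):
    return cv2.projectPoints(np.asarray(X,float).reshape(-1,3),p["rvec"],p["tvec"],p["camera_matrix"],None)[0].reshape(-1,2)
def back(p,uv,z):
    R=cv2.Rodrigues(np.asarray(p["rvec"]))[0];t=np.asarray(p["tvec"]).reshape(3)
    c=-R.T@t
    uv=np.asarray(uv,float).reshape(-1,2)
    d=np.c_[uv,np.ones(len(uv))]@np.linalg.inv(p["camera_matrix"]).T@R
    return c+d*((z-c[2])/d[:,2])[:,None]
def pin(p,n,z=0):
    for r in pinpoint(p,n):
        uv=np.array([r["centre"][1]*640,r["centre"][0]*400])
        print(n,round(r["conf"],2),uv.round(1),back(p,uv,z)[0].round(4))
NAMES="yellow_tray green_tray black_cup blue_cup nozzle block loupe red_vial white_vial".split()
E
python3 - <<'E'
from h import *
p=camera("top")
R=cv2.Rodrigues(p["rvec"])[0];print(-R.T@p["tvec"])
for n in NAMES: pin(p,n)
print(get_obs()["time_s"])
im=p["img"]
a=cv2.resize(im[90:290,190:350],None,fx=4,fy=4,interpolation=cv2.INTER_CUBIC)[:, :]
cv2.imwrite("pics/topA.png",a[:600]);cv2.imwrite("pics/topA2.png",a[400:])
cv2.imwrite("pics/topB.png",cv2.resize(im[150:300,320:470],None,fx=4,fy=4,interpolation=cv2.INTER_CUBIC))
s=camera("side")["img"]
cv2.imwrite("pics/sideA.png",cv2.resize(s[140:290,200:400],None,fx=4,fy=4,interpolation=cv2.INTER_CUBIC))
E
```

```text
[0.52428875 0.06782945 0.93464372]
yellow_tray 0.98 [331.9 119.2] [0.7931 0.0543 0.    ]
yellow_tray 0.77 [246.6 263.8] [0.4273 0.2663 0.    ]
green_tray 0.64 [402.6 175.5] [ 0.6487 -0.1236  0.    ]
black_cup 0.51 [332.4 176.2] [0.6468 0.0529 0.    ]
blue_cup 0.39 [424.7 240. ] [ 0.4874 -0.1762  0.    ]
blue_cup 0.23 [432.7 271.6] [ 0.4099 -0.1946  0.    ]
nozzle 0.59 [321.2 272.9] [0.4057 0.0806 0.    ]
block 0.67 [247.  260.9] [0.4345 0.2655 0.    ]
loupe 0.57 [437.  273.7] [ 0.4047 -0.205   0.    ]
red_vial 0.51 [292.7 166.2] [0.6722 0.1535 0.    ]
red_vial 0.24 [403.8 176.1] [ 0.6472 -0.1265  0.    ]
white_vial 0.5 [210.8 212.9] [0.5537 0.3586 0.    ]
0.65
```

View pics/topA.png

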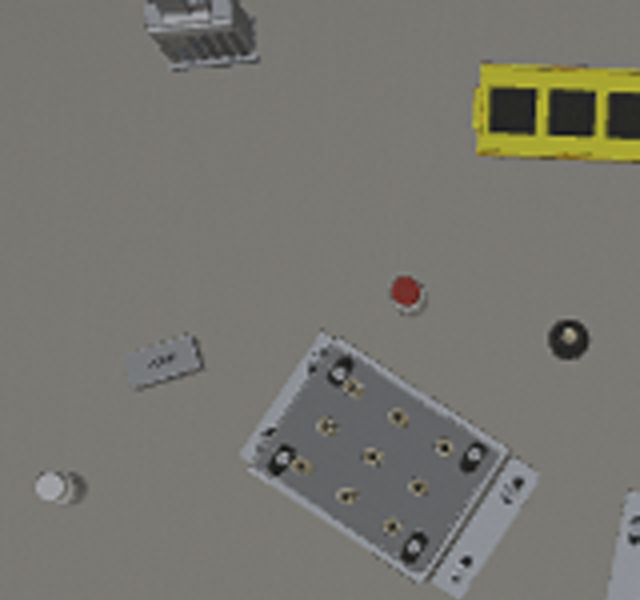

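View pics/topA2.png

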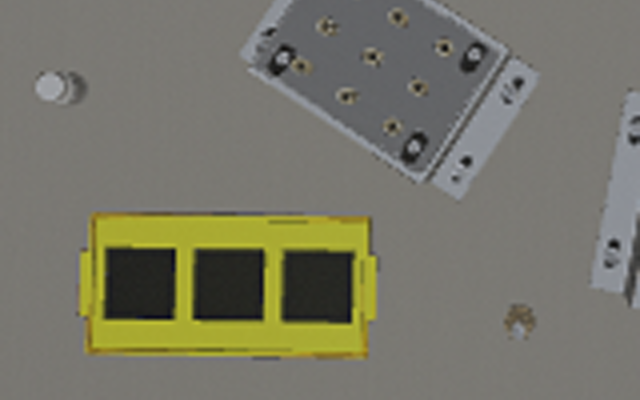

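View pics/topB.png

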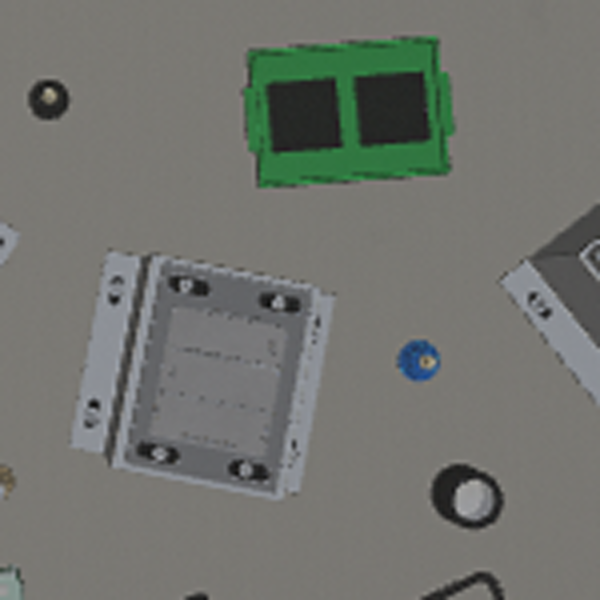

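View pics/sideA.png

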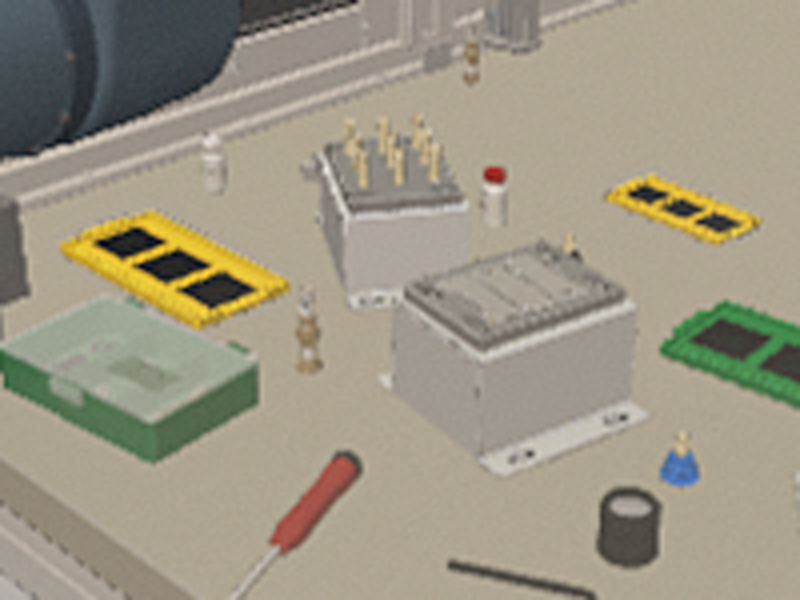

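Run:
```python
import pickle
from h import *
for n in ["wrist","side"]:
    p=pickle.load(open(f"pics/{n}0.pkl","rb"))
    R=cv2.Rodrigues(p["rvec"])[0];print(n,-R.T@p["tvec"],R[2], R[0])
print(back(p,[[318,162],[277,232]],0))
p=camera("side")
for n in ["nozzle","block","loupe","blue_cup"]: pin(p,n)
```

```text
wrist [ 0.27541393 -0.50931516  0.37248805] [-0.28349369 -0.10552823 -0.9531501 ] [ 0.35336478 -0.93548436 -0.00152827]
side [-0.20528039 -0.64784509  0.56766064] [ 0.65844841  0.60887656 -0.44239691] [ 0.68379482 -0.72954661  0.01365241]
[[0.87911787 0.36974771 0.        ]
 [0.41291178 0.08237998 0.        ]]
nozzle 0.56 [276.3 234.7] [0.4022 0.0732 0.    ]
block 0.35 [282.5 184.8] [0.6346 0.3057 0.    ]
loupe 0.57 [358.8 274.4] [ 0.4185 -0.1963  0.    ]
blue_cup 0.64 [368.  257.5] [ 0.4886 -0.1699  0.    ]
```

servo_tool:
  plan:
    - [[0.015,0.03,0.01,0,1],[0.028,0.042,0,0,1],[0.028,0.042,0,0,1],[0.028,0.042,0,0,1],[0.028,0.042,0,0,1],[0.028,0.042,0,0,1],[0.028,0.042,0,0,1],[0.028,0.042,0,0,1]]

```text
time_s: 1.75
eef_pos: [0.4135, -0.2148, 0.2557]
eef_rot: [0.0, 0.984, 0.18, 0.0]
wrist_force: [0.9, -0.7, -0.9]
opening: 0.997
```

servo_tool:
  plan:
    - [[0.012,0.02,0,0,1],[0,0,0,0,1]]

```text
time_s: 1.95
eef_pos: [0.4259, -0.1939, 0.2555]
eef_rot: [-0.0, 0.983, 0.182, 0.0]
wrist_force: [-0.6, 0.4, -0.2]
opening: 1.004
```

```bash
cat > look.py <<'E'
import sys
from h import *
import pickle
name,cam=sys.argv[1],sys.argv[2]
o=get_obs();R=None
w=o["eef_rot"]
print("t",round(o["time_s"],2),"pos",o["eef_pos"].round(4),"yaw",round(2*np.arctan2(w[2],w[1]),4),"open",round(o["opening"],3),"F",o["wrist_force"].round(1),"q",o["q"].round(2))
p=camera(cam);cv2.imwrite(f"pics/{name}.png",p["img"]);pickle.dump(p,open(f"pics/{name}.pkl","wb"))
for a in sys.argv[3:]:
    pin(p,a)
E
python3 look.py w1 wrist loupe blue_cup green_tray
```

```text
t 1.95 pos [ 0.4259 -0.1939  0.2555] yaw 0.3665 open 1.004 F [-0.6  0.4 -0.2] q [-0.68 -0.08  1.85  0.    1.36  0.52]
loupe 0.89 [319.5 180.3] [ 0.4047 -0.1959  0.    ]
blue_cup 0.77 [327.1 103.1] [ 0.4884 -0.173   0.    ]
```

View pics/w1.png

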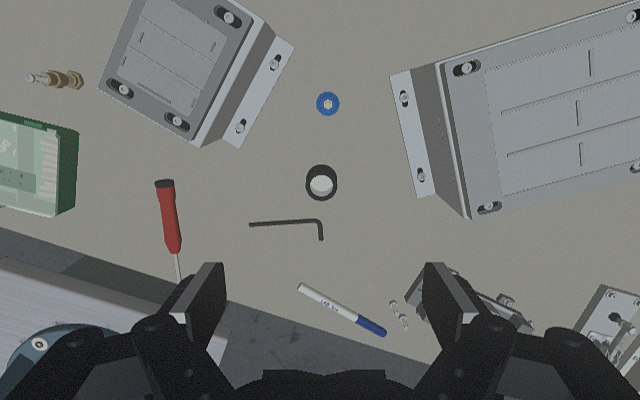

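Run:
```python
import pickle
from h import *
p=pickle.load(open("pics/w1.pkl","rb"));im=p["img"]
a=cv2.resize(im[78:128,298:358],None,fx=10,fy=10,interpolation=cv2.INTER_CUBIC)
b=cv2.resize(im[155:210,290:350],None,fx=10,fy=10,interpolation=cv2.INTER_CUBIC)
cv2.imwrite("pics/z1.png",a);cv2.imwrite("pics/z2.png",b)
```

```text
(no output)
```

View pics/z1.png

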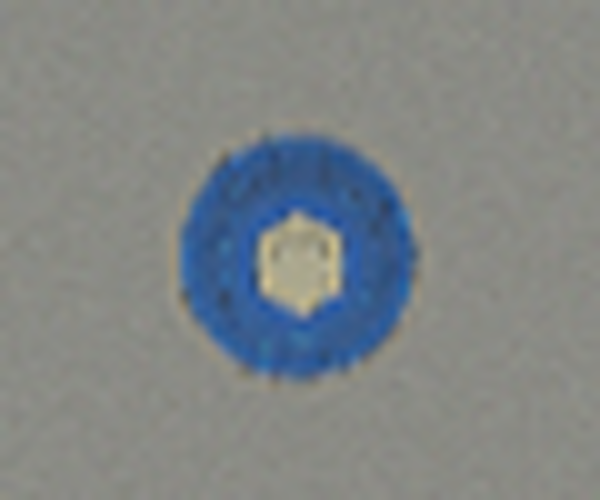

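View pics/z2.png

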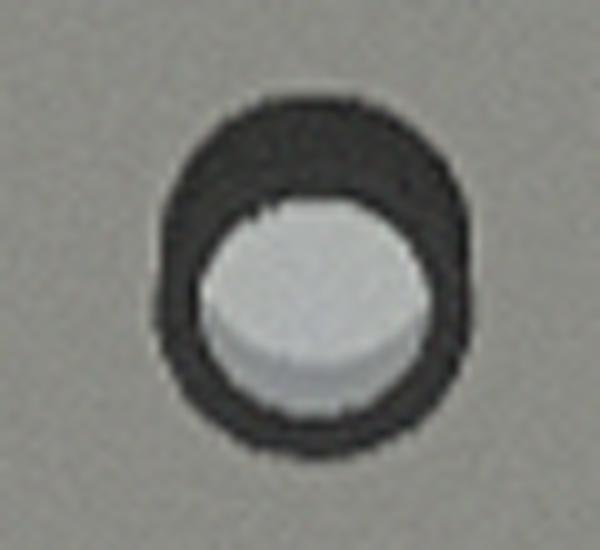

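```bash
cat >> h.py <<'E'
from scipy.optimize import minimize
# profiles: list of (radius, z)
PROF=dict(loupe=[(.018,0),(.018,.032)],blue_cup=[(.0125,0),(.0125,.003),(.0046,.016),(.0046,.030)],black_cup=[(.0125,0),(.0125,.003),(.0046,.016),(.0046,.030)],
 red_vial=[(.0105,0),(.0105,.046)],white_vial=[(.0105,0),(.0105,.046)],nozzle=[(.0075,0),(.0075,.06)])
th=np.linspace(0,2*np.pi,40,endpoint=False)
def circ(pts): return np.concatenate([np.c_[r*np.cos(th),r*np.sin(th),np.full(40,z)] for r,z in pts])
def boxpts(x,y,z): return np.array([[a*x/2,b*y/2,c] for a in(-1,1) for b in(-1,1) for c in(0,z)])
def mask_of(p,n,near=None,zc=0):
    c=trace(p,n)
    if near is not None:
        uv=proj(p,[near[0],near[1],zc])[0]
        def d(r):
            ys,xs=np.nonzero(r["mask"]);return np.hypot(xs.mean()-uv[0],ys.mean()-uv[1]) if len(xs) else 1e9
        c=sorted(c,key=d)
    if not c: return None
    print(n,"mask conf",round(c[0]["conf"],2),c[0]["mask"].sum());return c[0]["mask"]
def fit(p,mask,pts,x0,yaw=None,z0=0):
    S=4
    ys,xs=np.nonzero(mask);l,t=xs.min()-12,ys.min()-12;r,b=xs.max()+12,ys.max()+12
    M=cv2.resize(mask.astype(np.float32)[max(t,0):b,max(l,0):r],None,fx=S,fy=S,interpolation=cv2.INTER_LINEAR)>.5
    l,t=max(l,0),max(t,0)
    def cost(v):
        a=v[2] if yaw is not None else 0
        c,s=np.cos(a),np.sin(a)
        X=pts@np.array([[c,s,0],[-s,c,0],[0,0,1]])+[v[0],v[1],z0]
        uv=(proj(p,X)-[l,t]+.5)*S-.5
        h=cv2.convexHull((uv*16).round().astype(np.int32))
        im=np.zeros(M.shape,np.uint8);cv2.fillConvexPoly(im,h,1,shift=4)
        im=im>0
        return 1-(im&M).sum()/max((im|M).sum(),1)
    v0=list(x0)+([yaw] if yaw is not None else [])
    sim=[v0]+[list(np.array(v0)+np.eye(len(v0))[i]*(.006 if i<2 else .2)) for i in range(len(v0))]
    best=minimize(cost,v0,method="Nelder-Mead",options=dict(initial_simplex=sim,xatol=1e-5,fatol=1e-5,maxiter=400))
    best=minimize(cost,best.x,method="Nelder-Mead",options=dict(initial_simplex=[best.x]+[best.x+np.eye(len(v0))[i]*(.002 if i<2 else .06) for i in range(len(v0))],xatol=1e-5,fatol=1e-5))
    return best.x,1-best.fun
E
python3 - <<'E'
from h import *
p=camera("wrist")
for n,x in [("loupe",(.405,-.196)),("blue_cup",(.488,-.173))]:
    m=mask_of(p,n,x); print(n,fit(p,m,circ(PROF[n]),x))
p=camera("top")
for n,x in [("loupe",(.405,-.196)),("blue_cup",(.488,-.173)),("black_cup",(.647,.053)),("nozzle",(.406,.08)),("red_vial",(.672,.1535)),("white_vial",(.554,.358))]:
    m=mask_of(p,n,x)
    if m is not None: print(n,fit(p,m,circ(PROF[n]),x))
p=camera("side")
for n,x in [("loupe",(.405,-.196)),("blue_cup",(.488,-.173)),("nozzle",(.406,.08)),("red_vial",(.672,.1535))]:
    m=mask_of(p,n,x)
    if m is not None: print(n,fit(p,m,circ(PROF[n]),x))
E
```

```text
loupe mask conf 0.75 975
loupe (array([ 0.40895581, -0.19638337]), np.float64(0.9318222594342443))
blue_cup mask conf 0.69 433
blue_cup (array([ 0.48831106, -0.17301798]), np.float64(0.955973972033781))
loupe mask conf 0.46 224
loupe (array([ 0.40733737, -0.19772579]), np.float64(0.915813715455476))
blue_cup mask conf 0.45 59
blue_cup (array([ 0.48778427, -0.17420201]), np.float64(0.6777217015140591))
black_cup mask conf 0.46 70
black_cup (array([0.65122848, 0.05453954]), np.float64(0.8578016910069177))
nozzle mask conf 0.4 50
nozzle (array([0.41706167, 0.08513703]), np.float64(0.8952819332566168))
red_vial mask conf 0.61 62
red_vial (array([0.67255611, 0.15432806]), np.float64(0.6952850105559465))
white_vial mask conf 0.45 86
white_vial (array([0.5564973, 0.3636416]), np.float64(0.7550908090258668))
loupe mask conf 0.62 264
loupe (array([ 0.40622217, -0.19973535]), np.float64(0.8540781218376847))
blue_cup mask conf 0.17 268
blue_cup (array([ 0.488, -0.173]), np.float64(0.0))
nozzle mask conf 0.65 78
nozzle (array([0.41343173, 0.08156142]), np.float64(0.6131099063578117))
red_vial mask conf 0.61 40
red_vial (array([0.67677148, 0.15258398]), np.float64(0.39018404907975457))
```

```bash
cat > pads.py <<'E'
from h import *
import sys,pickle
p=pickle.load(open(sys.argv[1],"rb"))
hsv=cv2.cvtColor(p["img"],cv2.COLOR_BGR2HSV)
for nm,(lo,hi) in dict(yellow=((24,150,90),(34,255,255)),green=((55,130,50),(75,255,200))).items():
    m=cv2.inRange(hsv,np.array(lo),np.array(hi))
    n,l,st,c=cv2.connectedComponentsWithStats(m)
    for i in range(1,n):
        if st[i,4]<150: continue
        comp=(l==i).astype(np.uint8)
        cs,_=cv2.findContours(comp,cv2.RETR_EXTERNAL,cv2.CHAIN_APPROX_NONE)
        f=np.zeros_like(comp);cv2.drawContours(f,cs,-1,1,-1)
        d=((f>0)&(p["img"].max(2)<75)).astype(np.uint8)
        d=cv2.morphologyEx(d,cv2.MORPH_OPEN,np.ones((3,3)))
        k,ll,s2,c2=cv2.connectedComponentsWithStats(d)
        for j in range(1,k):
            if s2[j,4]<60: continue
            print(nm,i,"area",s2[j,4],"px",c2[j].round(1),"world",back(p,c2[j],.006)[0].round(4))
E
python3 pads.py pics/top0.pkl
```

```text
yellow 1 area 125 px [317.8 117.1] world [0.7968 0.0901 0.006 ]
yellow 1 area 131 px [332.3 117.8] world [0.7949 0.0533 0.006 ]
yellow 1 area 128 px [347.1 118.4] world [0.7933 0.0158 0.006 ]
yellow 2 area 314 px [224.6 260.6] world [0.4357 0.3197 0.006 ]
yellow 2 area 308 px [246.8 260.7] world [0.4356 0.2647 0.006 ]
yellow 2 area 295 px [269.1 261.2] world [0.4345 0.2094 0.006 ]
green 1 area 307 px [417.8 176.8] world [ 0.6447 -0.16    0.006 ]
green 1 area 304 px [395.6 178.5] world [ 0.6404 -0.1047  0.006 ]
```

servo_tool:
  plan:
    - [[0.0155,0.005,-0.035,0,-0.3],[0.0155,0.005,-0.035,0,-0.3],[0.0155,0.005,-0.035,0,-0.3],[0.0155,0.006,-0.035,0,-0.3],[0,0,-0.03,0,-0.3],[0,0,-0.015,0,-0.3],[0,0,0,0,-0.3]]

```text
time_s: 3.6
eef_pos: [0.4849, -0.1742, 0.0676]
eef_rot: [-0.002, 0.984, 0.18, -0.002]
wrist_force: [0.3, 0.3, 0.4]
opening: 0.348
```

```bash
python3 look.py w2 wrist blue_cup
python3 - <<'E'
import pickle
from h import *
p=pickle.load(open("pics/w2.pkl","rb"))
p=camera("wrist"); m=mask_of(p,"blue_cup"); print(fit(p,m,circ(PROF["blue_cup"]),(.488,-.173)))
E
```

```text
t 3.6 pos [ 0.4849 -0.1742  0.0676] yaw 0.3622 open 0.348 F [0.3 0.3 0.4] q [-0.58  0.29  1.88 -0.    0.98  0.63]
blue_cup 0.66 [326.5 216. ] [ 0.4894 -0.1731  0.    ]
blue_cup mask conf 0.75 1152
(array([ 0.48896364, -0.17295822]), np.float64(0.8217980734926864))
```

View pics/w2.png

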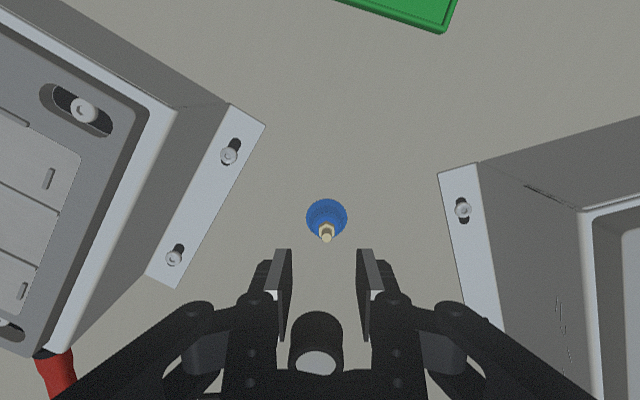

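Run:
```python
import pickle
from h import *
p=camera("wrist");print(back(p,[[326.5,236]],.03), back(p,[[326.5,218]],.0))
o=get_obs();print(o["eef_pos"],o["time_s"])
t=o["eef_pos"]
# project tool-frame points below TCP
w=o["eef_rot"];yaw=2*np.arctan2(w[2],w[1])
ty=np.array([np.sin(yaw),-np.cos(yaw),0])
for d in(-.014,0,.005): print(d,proj(p,[t+[0,0,d]+s*ty*.015 for s in(-1,0,1)]).round(1).tolist())
```

```text
[[ 0.49057228 -0.17587505  0.03      ]] [[ 0.4898782  -0.17646708  0.        ]]
[ 0.48765245 -0.17624101  0.07180096] 3.85
-0.014 [[293.5, 265.7], [325.6, 265.6], [357.8, 265.6]]
0 [[290.8, 281.6], [325.9, 281.5], [361.0, 281.5]]
0.005 [[289.7, 288.0], [326.0, 288.0], [362.3, 287.9]]
```

Run:
```python
from h import *
for i in range(4):
    p=camera("wrist");o=get_obs();R=cv2.Rodrigues(p["rvec"])[0]
    m=mask_of(p,"blue_cup");print(o["time_s"],o["eef_pos"].round(4),o["dq"].round(3)[:3],(-R.T@p["tvec"]).round(4),fit(p,m,circ(PROF["blue_cup"]),(.488,-.173))[0].round(4))
```

```text
blue_cup mask conf 0.66 1250
3.9 [ 0.4876 -0.1762  0.0718] [-0.001  0.002  0.005] [ 0.5593 -0.1479  0.1999] [ 0.489  -0.1728]
blue_cup mask conf 0.63 1221
4.0 [ 0.4873 -0.176   0.0714] [0.002 0.005 0.005] [ 0.5591 -0.1478  0.1997] [ 0.4896 -0.1727]
blue_cup mask conf 0.61 1280
4.1 [ 0.487  -0.1758  0.071 ] [0.    0.004 0.003] [ 0.5589 -0.1476  0.1992] [ 0.4891 -0.173 ]
blue_cup mask conf 0.96 1281
4.2 [ 0.4868 -0.1757  0.0706] [-0.     0.004  0.   ] [ 0.5587 -0.1475  0.1988] [ 0.4889 -0.1729]
```

Run:
```python
from h import *
p=camera("wrist");o=get_obs();t=o["eef_pos"];print(t)
cv2.imwrite("pics/z3.png",cv2.resize(p["img"][180:350,240:410],None,fx=3.5,fy=3.5,interpolation=cv2.INTER_CUBIC))
w=o["eef_rot"];yaw=2*np.arctan2(w[2],w[1]);print(yaw)
ty=np.array([np.sin(yaw),-np.cos(yaw),0])
print(proj(p,[t+[0,0,-.014]+s*ty*.015 for s in(-1,0,1)]).round(1).tolist(),proj(p,[.489,-.173,0.03]),proj(p,[.489,-.173,0.0]))
```

```text
[ 0.48668716 -0.17558297  0.07038103]
0.36180129864612975
[[293.4, 265.5], [325.5, 265.5], [357.6, 265.5]] [[322.22893061 236.53840426]] [[322.39822961 217.01185646]]
```

View pics/z3.png

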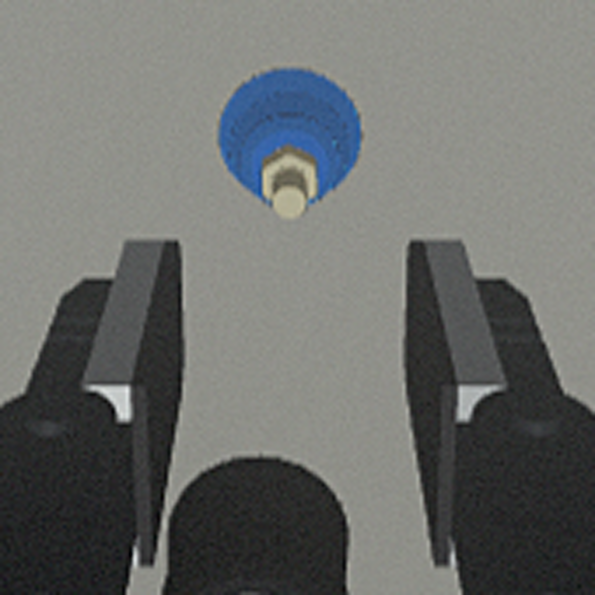

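servo_tool:
  plan:
    - [[0,0,-0.02,0,-0.3],[0,0,-0.018,0,-0.3],[0,0,0,0,-0.3],[0,0,0,0,-0.3],[0,0,0,0,-0.3]]

```text
time_s: 4.8
eef_pos: [0.4873, -0.1759, 0.0331]
eef_rot: [0.0, 0.984, 0.18, 0.0]
wrist_force: [0.3, -0.1, 0.2]
opening: 0.349
```

```bash
python3 look.py w3 wrist
python3 - <<'E'
import pickle
from h import *
p=pickle.load(open("pics/w3.pkl","rb"))
cv2.imwrite("pics/z4.png",cv2.resize(p["img"][180:350,240:410],None,fx=3.5,fy=3.5,interpolation=cv2.INTER_CUBIC))
p=camera("side");cv2.imwrite("pics/z5.png",cv2.resize(p["img"][160:290,310:450],None,fx=4,fy=4,interpolation=cv2.INTER_CUBIC))
E
```

```text
t 4.8 pos [ 0.4873 -0.1759  0.0331] yaw 0.3618 open 0.349 F [ 0.3 -0.1  0.2] q [-0.58  0.36  1.88  0.    0.9   0.63]
```

View pics/z4.png

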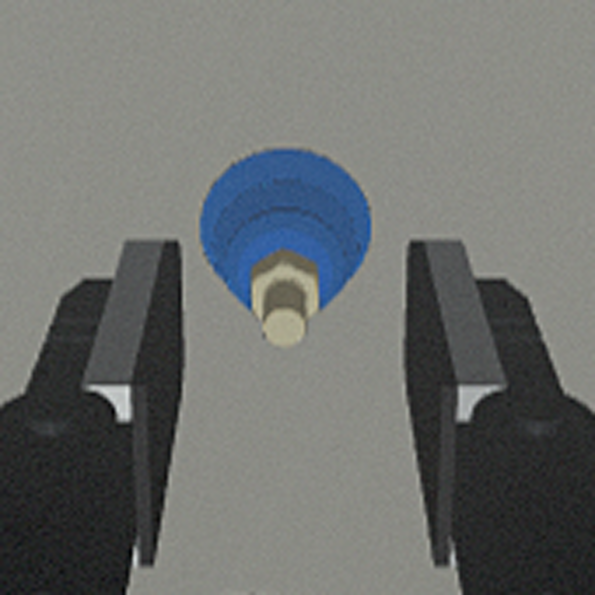

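View pics/z5.png

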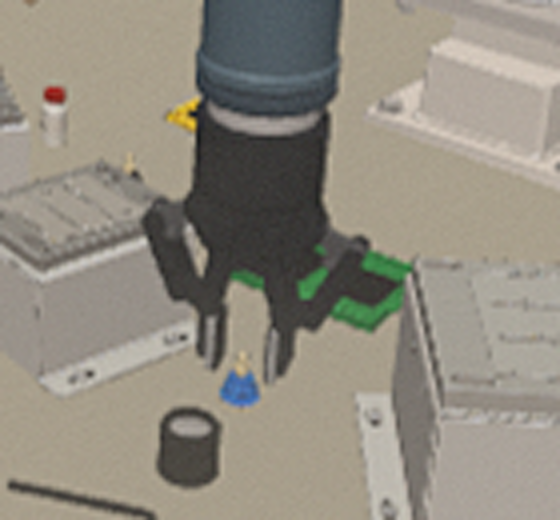

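servo_tool:
  plan:
    - [[0.001,0.0015,-0.001,0,-0.3],[0,0,0,0,-1],[0,0,0,0,-1],[0,0,0,0,-1],[0,0,0,0,-1],[0,0,0,0,-1],[0,0,0,0,-1]]

```text
time_s: 5.6
eef_pos: [0.4879, -0.1742, 0.0315]
eef_rot: [0.0, 0.984, 0.18, 0.0]
wrist_force: [0.1, 1.1, 4.5]
opening: 0.071
```

```bash
python3 look.py w4 wrist
python3 - <<'E'
import pickle
from h import *
p=pickle.load(open("pics/w4.pkl","rb"))
cv2.imwrite("pics/z6.png",cv2.resize(p["img"][180:350,240:410],None,fx=3.5,fy=3.5,interpolation=cv2.INTER_CUBIC))
p=camera("side");cv2.imwrite("pics/z7.png",cv2.resize(p["img"][210:290,330:410],None,fx=6,fy=6,interpolation=cv2.INTER_CUBIC))
E
```

```text
t 5.6 pos [ 0.4879 -0.1742  0.0315] yaw 0.3618 open 0.071 F [0.1 1.1 4.5] q [-0.57  0.36  1.88  0.    0.9   0.64]
```

View pics/z6.png

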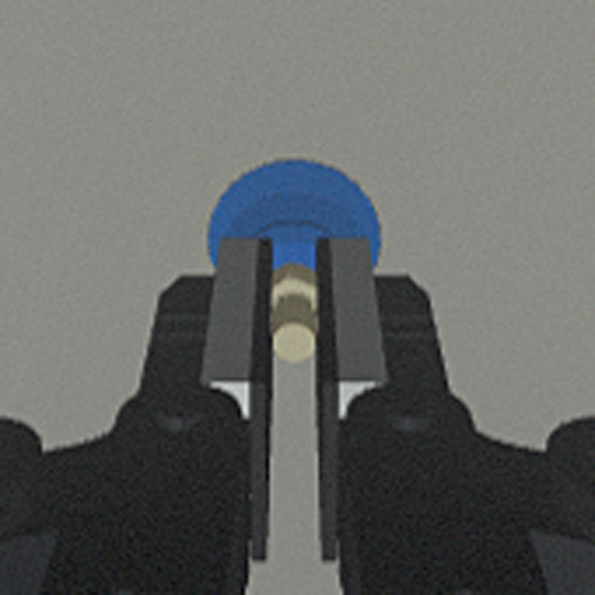

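View pics/z7.png

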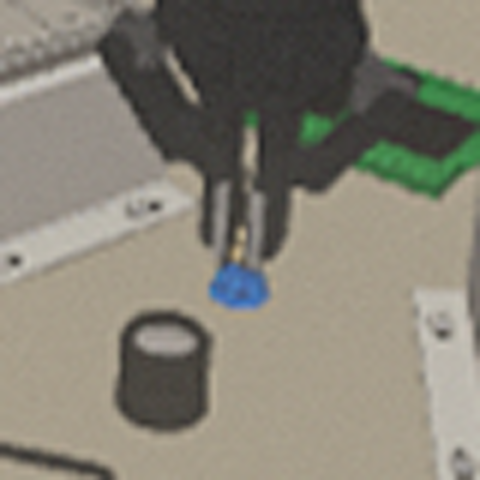

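servo_tool:
  plan:
    - [[0,0,0.03,0,-1],[0,0,0.04,0,-1],[0.03,0.003,0.02,0,-1],[0.035,0.003,0,0,-1],[0.035,0.003,0,0,-1],[0.035,0.003,0,0,-1],[0.021,0.002,0,0,-1],[0,0,0,0,-1]]

```text
time_s: 6.5
eef_pos: [0.6454, -0.1597, 0.1205]
eef_rot: [0.0, 0.984, 0.181, 0.0]
wrist_force: [0.2, 0.4, -0.3]
opening: 0.067
```

```bash
python3 look.py w5 wrist green_tray; python3 pads.py pics/w5.pkl
```

```text
t 6.5 pos [ 0.6454 -0.1597  0.1205] yaw 0.3631 open 0.067 F [ 0.2  0.4 -0.3] q [-0.42  0.5   1.46  0.    1.18  0.79]
green_tray 0.64 [285.1 187.8] [ 0.6423 -0.1288  0.    ]
green 1 area 3379 px [250.4 179.1] world [ 0.6413 -0.1028  0.006 ]
```

View pics/w5.png

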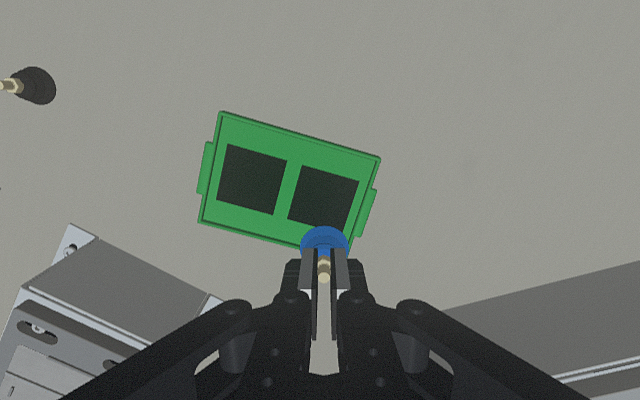

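Run:
```python
from h import *
p=camera("wrist");o=get_obs();t=o["eef_pos"];print(t,o["time_s"])
m=mask_of(p,"blue_cup");print(fit(p,m,circ(PROF["blue_cup"][:2]),t[:2],z0=t[2]-.0315), proj(p,[t[0],t[1],t[2]-.0315]))
cv2.imwrite("pics/z8.png",cv2.resize(p["img"][200:300,260:390],None,fx=5,fy=5,interpolation=cv2.INTER_CUBIC))
```

```text
[ 0.64243561 -0.15989938  0.12024349] 6.65
blue_cup mask conf 0.64 1335
(array([ 0.64356537, -0.15861794]), np.float64(0.6074704491725769)) [[325.39525171 249.79488097]]
```

View pics/z8.png

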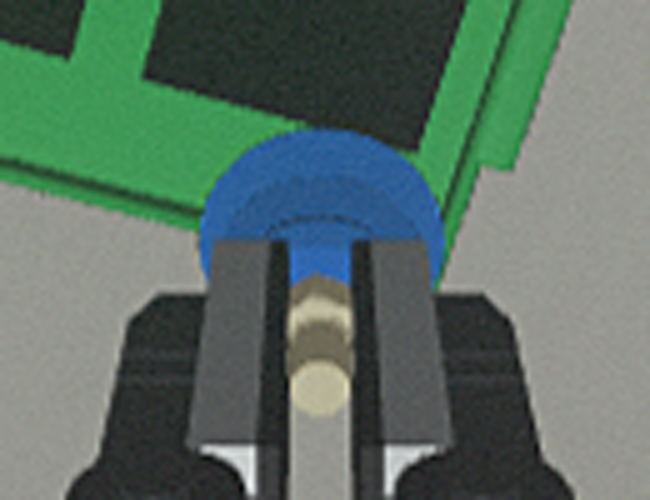

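servo_tool:
  plan:
    - [[0.001,0.0005,-0.03,0,-1],[0.0005,0,-0.03,0,-1],[0,0,-0.014,0,-1],[0,0,-0.005,0,-1],[0,0,-0.002,0,-1],[0,0,0,0,-1],[0,0,0,0,-1]]

```text
time_s: 7.4
eef_pos: [0.6461, -0.16, 0.0419]
eef_rot: [0.001, 0.984, 0.18, 0.001]
wrist_force: [-0.1, 0.2, 0.7]
opening: 0.071
```

```bash
python3 look.py w6 wrist
python3 - <<'E'
import pickle
from h import *
p=pickle.load(open("pics/w6.pkl","rb"))
cv2.imwrite("pics/z9.png",cv2.resize(p["img"][130:330,200:450],None,fx=3,fy=3,interpolation=cv2.INTER_CUBIC))
E
```

```text
t 7.4 pos [ 0.6461 -0.16    0.0419] yaw 0.3617 open 0.071 F [-0.1  0.2  0.7] q [-0.42  0.6   1.48 -0.    1.05  0.79]
```

View pics/z9.png

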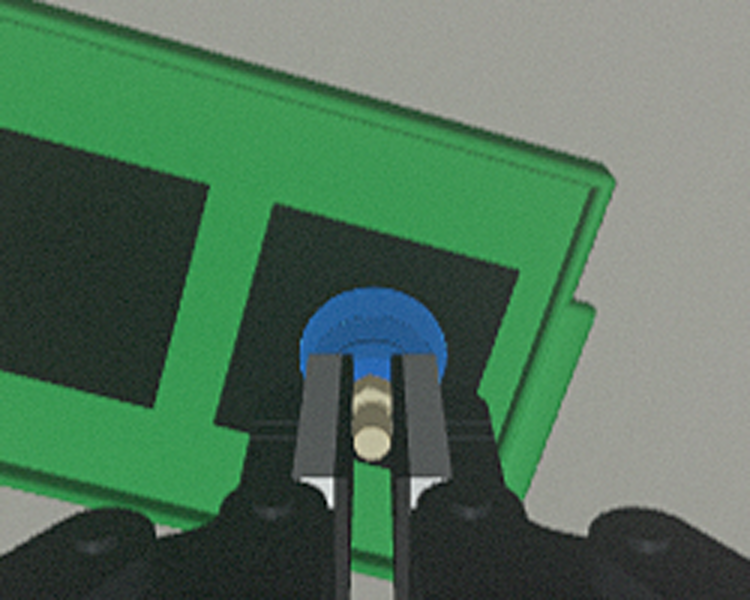

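servo_tool:
  plan:
    - [[0,0,-0.002,0,-1],[0,0,0,0,-1],[0,0,0,0,-1],[0,0,0,0,-1]]

```text
time_s: 7.85
eef_pos: [0.6452, -0.1595, 0.0383]
eef_rot: [-0.0, 0.984, 0.18, -0.0]
wrist_force: [0.4, 0.2, 0.7]
opening: 0.066
```

servo_tool:
  plan:
    - [[0,0,-0.0005,0,-0.4],[0,0,0,0,-0.4],[0,0,0,0,-0.4],[0,0,0.02,0,-0.4],[0,0,0.03,0,-0.4],[0,0,0.03,0,0],[0,0,0,0,0]]

```text
time_s: 8.55
eef_pos: [0.6483, -0.1609, 0.1234]
eef_rot: [0.003, 0.984, 0.18, 0.004]
wrist_force: [0.2, -0.8, 1.5]
opening: 0.497
```

```bash
python3 look.py w7 wrist blue_cup; python3 pads.py pics/w7.pkl
```

```text
t 8.55 pos [ 0.6483 -0.1609  0.1234] yaw 0.3619 open 0.497 F [ 0.2 -0.8  1.5] q [-0.42  0.5   1.45  0.    1.18  0.79]
blue_cup 0.9 [317.9 199.4] [ 0.6454 -0.1571  0.    ]
green 1 area 3295 px [247.5 182.2] world [ 0.6413 -0.1028  0.006 ]
green 1 area 2239 px [317.7 201.5] world [ 0.6456 -0.1569  0.006 ]
```

View pics/w7.png

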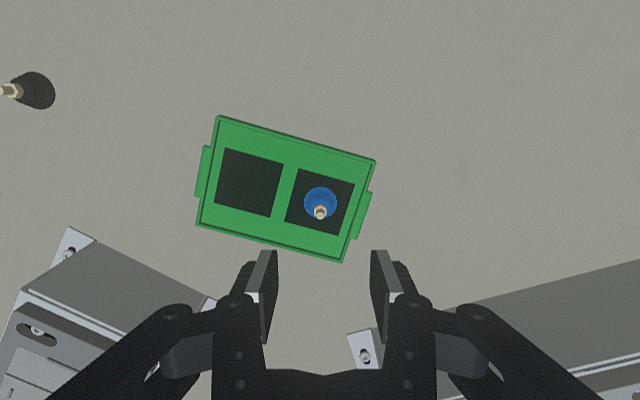

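servo_tool:
  plan:
    - [[-0.02,-0.003,0.01,0,0.3],[-0.04,-0.006,0,0,0.3],[-0.045,-0.007,0,0,1],[-0.045,-0.007,0,0,1],[-0.045,-0.007,0,0,1],[-0.035,-0.006,0,0,1],[-0.008,-0.002,-0.01,0,1],[0,0,0,0,1]]

```text
time_s: 9.45
eef_pos: [0.4053, -0.1968, 0.1159]
eef_rot: [-0.001, 0.984, 0.179, -0.001]
wrist_force: [0.2, 0.1, -1.1]
opening: 1.001
```

```bash
python3 look.py w8 wrist loupe
python3 - <<'E'
from h import *
p=camera("wrist");m=mask_of(p,"loupe");print(get_obs()["eef_pos"],fit(p,m,circ(PROF["loupe"]),(.408,-.197)))
cv2.imwrite("pics/w8b.png",p["img"])
E
```

```text
t 9.45 pos [ 0.4053 -0.1968  0.1159] yaw 0.3598 open 1.001 F [ 0.2  0.1 -1.1] q [-0.72  0.07  2.02  0.    1.05  0.49]
loupe 0.69 [326.7 197.4] [ 0.4071 -0.1972  0.    ]
loupe mask conf 0.81 2409
[ 0.40829804 -0.19762851  0.11781238] (array([ 0.40736098, -0.19702055]), np.float64(0.898489228760608))
```

View pics/w8b.png

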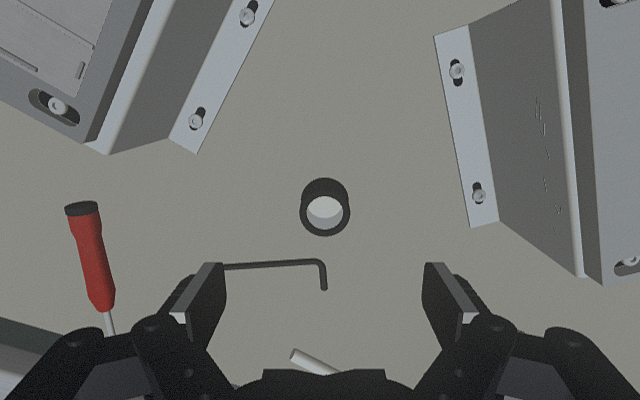

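servo_tool:
  plan:
    - [[-0.001,0.0005,-0.035,0,1],[0,0,-0.035,0,1],[0,0,-0.017,0,1],[0,0,-0.004,0,1],[0,0,0,0,1],[0,0,0,0,1]]

```text
time_s: 10.25
eef_pos: [0.4073, -0.1976, 0.0277]
eef_rot: [0.001, 0.984, 0.18, 0.001]
wrist_force: [0.0, 0.4, -0.3]
opening: 0.998
```

```bash
python3 look.py w9 wrist loupe
```

```text
t 10.25 pos [ 0.4073 -0.1976  0.0277] yaw 0.3624 open 0.998 F [ 0.   0.4 -0.3] q [-0.71  0.25  2.05  0.    0.84  0.49]
loupe 0.73 [324.7 251.8] [ 0.4075 -0.1972  0.    ]
```

View pics/w9.png

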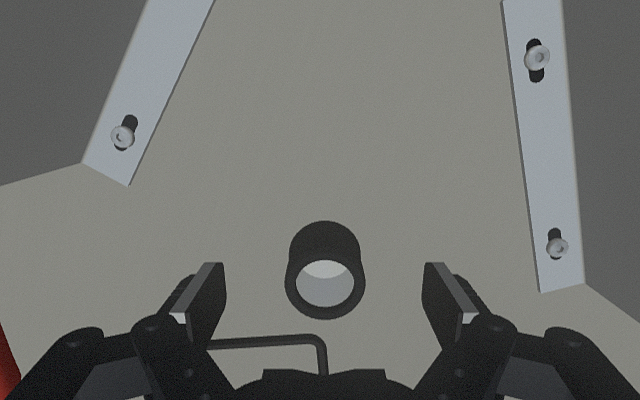

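servo_tool:
  plan:
    - [[0,0,-0.003,0,1],[0,0,0,0,-1],[0,0,0,0,-1],[0,0,0,0,-1],[0,0,0,0,-1],[0,0,0,0,-1],[0,0,0,0,-1],[0,0,0,0,-1]]

```text
time_s: 11.15
eef_pos: [0.4064, -0.1973, 0.0245]
eef_rot: [0.0, 0.984, 0.18, 0.0]
wrist_force: [-3.1, 1.8, 9.6]
opening: 0.454
```

```bash
python3 look.py w10 wrist
```

```text
t 11.15 pos [ 0.4064 -0.1973  0.0245] yaw 0.362 open 0.454 F [-3.1  1.8  9.6] q [-0.72  0.26  2.05 -0.    0.84  0.49]
```

View pics/w10.png

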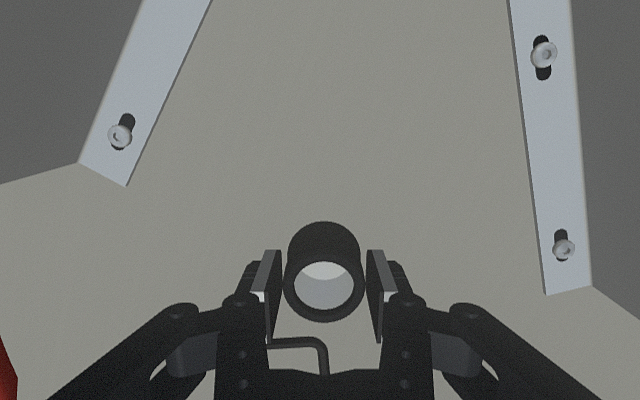

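servo_tool:
  plan:
    - [[0,0,0,0,0.3],[0,0,0,0,0.3],[0,0,0,0,0.3],[0,0,0,0.12,0.3],[0,0,0,0.115,0.3],[0,0,0,0,0.3],[0,0,0,0,0.3],[0,0,0,0,0.3]]

```text
time_s: 12.0
eef_pos: [0.4062, -0.1971, 0.0237]
eef_rot: [-0.0, 0.956, 0.293, -0.0]
wrist_force: [-0.8, -0.3, -0.1]
opening: 0.651
```

servo_tool:
  plan:
    - [[0,0,0,0,-1],[0,0,0,0,-1],[0,0,0,0,-1],[0,0,0,0,-1],[0,0,0,0,-1],[0,0,0,0,-1]]

```text
time_s: 12.6
eef_pos: [0.4063, -0.1972, 0.0242]
eef_rot: [0.0, 0.956, 0.294, 0.0]
wrist_force: [-1.3, 1.2, 5.5]
opening: 0.367
```

servo_tool:
  plan:
    - [[0,0,0.02,0,-1],[0,0,0.04,0,-1],[0,0,0.045,0,-1],[0.02,0.004,0.045,0.15,-1],[0.035,0.012,0.02,0.15,-1],[0.035,0.015,0,0.15,-1],[0.035,0.015,0,0.15,-1],[0.035,0.015,0,0.15,-1]]

```text
time_s: 13.4
eef_pos: [0.5674, -0.1353, 0.1939]
eef_rot: [0.0, 0.78, 0.626, 0.0]
wrist_force: [-0.6, -0.6, -0.3]
opening: 0.363
```

servo_tool:
  plan:
    - [[0.035,0.015,0,0.15,-1],[0.03,0.013,-0.02,0.15,-1],[0.01,0.005,-0.02,0,-1],[0,0,-0.02,0,-1],[0,0,0,0,-1],[0,0,0,0,-1]]

```text
time_s: 14.0
eef_pos: [0.6407, -0.103, 0.1334]
eef_rot: [-0.001, 0.68, 0.733, -0.0]
wrist_force: [-0.5, -0.7, 0.3]
opening: 0.366
```

```bash
python3 look.py w11 wrist loupe; python3 pads.py pics/w11.pkl
```

```text
t 14.0 pos [ 0.6407 -0.103   0.1334] yaw 1.6465 open 0.366 F [-0.5 -0.7  0.3] q [-0.34  0.45  1.5  -0.    1.19 -0.42]
loupe 0.84 [323.6 247.3] [ 0.6434 -0.1495  0.    ]
yellow 1 area 1938 px [556.5  46.4] world [0.7919 0.017  0.006 ]
```

View pics/w11.png

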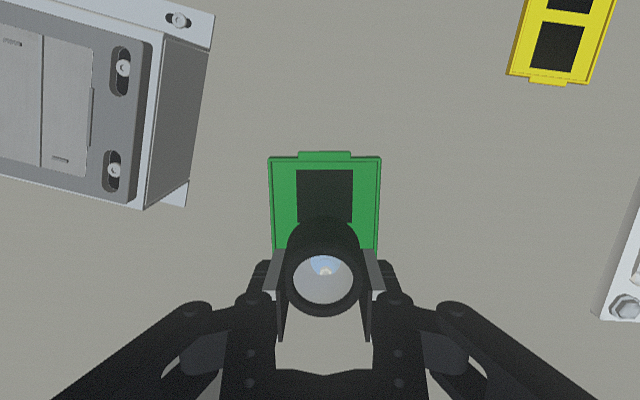

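servo_tool:
  plan:
    - [[0,0,-0.03,0,-1],[0,0,-0.035,0,-1],[0,0,-0.022,0,-1],[0,0,-0.008,0,-1],[0,0,0,0,-1],[0,0,0,0,-1],[0,0,0,0,-1]]

```text
time_s: 14.8
eef_pos: [0.6427, -0.1036, 0.0411]
eef_rot: [0.002, 0.68, 0.733, 0.001]
wrist_force: [-0.3, 0.0, -0.4]
opening: 0.364
```

```bash
python3 look.py w12 wrist loupe
```

```text
t 14.8 pos [ 0.6427 -0.1036  0.0411] yaw 1.6467 open 0.364 F [-0.3  0.  -0.4] q [-0.34  0.58  1.53 -0.    1.04 -0.42]
loupe 0.9 [322.9 249.3] [ 0.6421 -0.1075  0.    ]
```

View pics/w12.png

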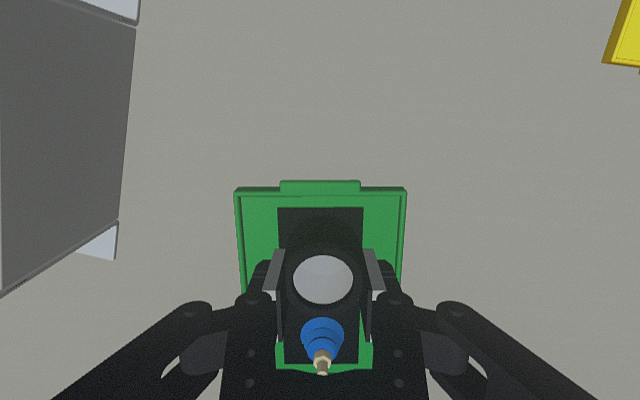

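servo_tool:
  plan:
    - [[0,0,-0.003,0,-1],[0,0,-0.001,0,-1],[0,0,0,0,-1],[0,0,0,0,-1],[0,0,0,0,-1]]

```text
time_s: 15.4
eef_pos: [0.6412, -0.1031, 0.0347]
eef_rot: [-0.0, 0.68, 0.733, -0.0]
wrist_force: [0.6, -1.1, -0.8]
opening: 0.364
```

servo_tool:
  plan:
    - [[0,0,-0.003,0,-1],[0,0,0,0,-1],[0,0,0,0,-1],[0,0,0,0,-1]]

```text
time_s: 15.8
eef_pos: [0.6412, -0.1031, 0.0318]
eef_rot: [-0.0, 0.68, 0.733, -0.0]
wrist_force: [-0.3, 0.0, -0.8]
opening: 0.358
```

servo_tool:
  plan:
    - [[0,0,-0.001,0,-1],[0,0,0,0,-1],[0,0,0,0,0.1],[0,0,0,0,0.1],[0,0,0,0,0.1],[0,0,0.02,0,0.1],[0,0,0.04,0,0.1],[0,0,0.04,0,0.1]]

```text
time_s: 16.6
eef_pos: [0.6404, -0.1028, 0.1309]
eef_rot: [-0.001, 0.68, 0.733, -0.0]
wrist_force: [-0.3, -0.5, -0.1]
opening: 0.551
```

```bash
python3 look.py w13 wrist loupe blue_cup
```

```text
t 16.6 pos [ 0.6404 -0.1028  0.1309] yaw 1.6467 open 0.551 F [-0.3 -0.5 -0.1] q [-0.34  0.46  1.5   0.    1.19 -0.42]
loupe 0.75 [325.1 189.5] [ 0.6404 -0.098   0.    ]
blue_cup 0.56 [325.6 263.5] [ 0.6458 -0.1631  0.    ]
```

View pics/w13.png

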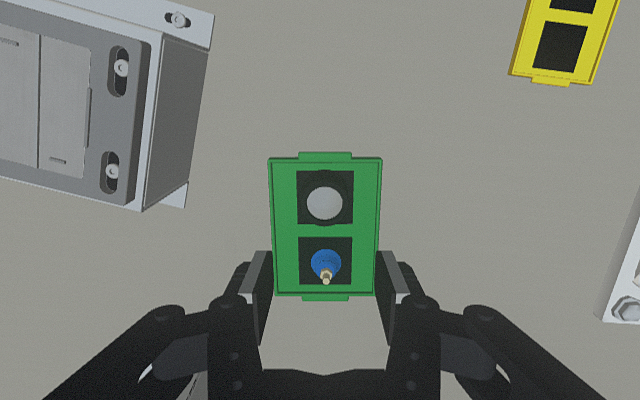

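servo_tool:
  plan:
    - [[0.003,0.03,0.02,0,0.1],[0.003,0.04,0.02,0,0],[0.003,0.04,0,0,-0.3],[0.001,0.035,0,0,-0.3],[0,0.012,0,0,-0.3],[0,0,0,0,-0.3]]

```text
time_s: 17.35
eef_pos: [0.6503, 0.0557, 0.1694]
eef_rot: [-0.001, 0.679, 0.734, -0.001]
wrist_force: [-0.1, -1.2, -0.6]
opening: 0.349
```

```bash
python3 look.py w14 wrist black_cup
python3 - <<'E'
from h import *
p=camera("wrist");m=mask_of(p,"black_cup");x,i=fit(p,m,circ(PROF["black_cup"]),(.65,.054));print(get_obs()["eef_pos"],x,i)
u=proj(p,[x[0],x[1],.015])[0].astype(int);print(u)
cv2.imwrite("pics/z10.png",cv2.resize(p["img"][u[1]-30:u[1]+30,u[0]-35:u[0]+35],None,fx=10,fy=10,interpolation=cv2.INTER_CUBIC))
E
```

```text
t 17.35 pos [0.6503 0.0557 0.1694] yaw 1.6496 open 0.349 F [-0.1 -1.2 -0.6] q [-0.1   0.42  1.46 -0.    1.26 -0.17]
black_cup 0.67 [327.1 183.7] [0.6526 0.0552 0.    ]
black_cup mask conf 0.69 614
[0.65110455 0.05226046 0.17024317] [0.65066239 0.05658193] 0.9644735536369952
[324 183]
```

View pics/w14.png

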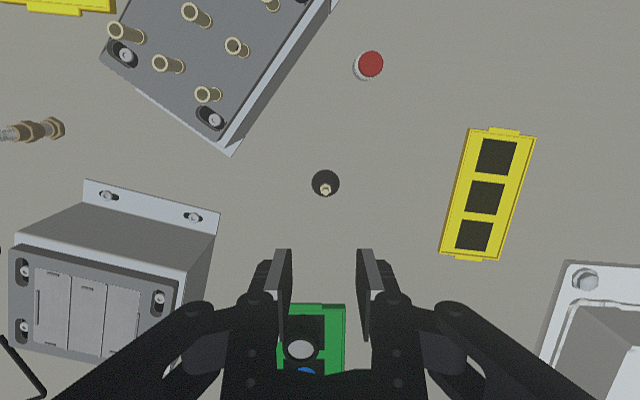

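View pics/z10.png

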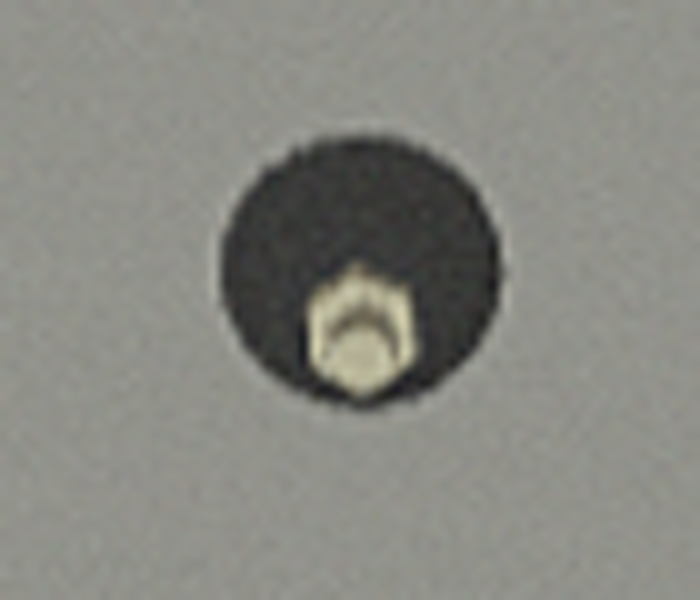

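servo_tool:
  plan:
    - [[0,0.0015,-0.035,0,-0.3],[0,0.001,-0.04,0,-0.3],[0,0,-0.035,0,-0.3],[0,0,-0.015,0,-0.3],[0,0,0,0,-0.3],[0,0,0,0,-0.3],[0,0,0,0,-0.3]]

```text
time_s: 18.25
eef_pos: [0.6531, 0.0559, 0.0484]
eef_rot: [0.002, 0.68, 0.733, 0.001]
wrist_force: [0.2, 0.2, 0.0]
opening: 0.358
```

```bash
python3 look.py w15 wrist black_cup;  python3 - <<'E'
import pickle
from h import *
p=pickle.load(open("pics/w15.pkl","rb"))
cv2.imwrite("pics/z11.png",cv2.resize(p["img"][180:350,240:410],None,fx=3.5,fy=3.5,interpolation=cv2.INTER_CUBIC))
E
```

```text
t 18.25 pos [0.6531 0.0559 0.0484] yaw 1.6464 open 0.358 F [0.2 0.2 0. ] q [-0.1   0.57  1.51 -0.    1.05 -0.17]
black_cup 0.64 [317.6 237.8] [0.6494 0.0555 0.    ]
```

View pics/z11.png

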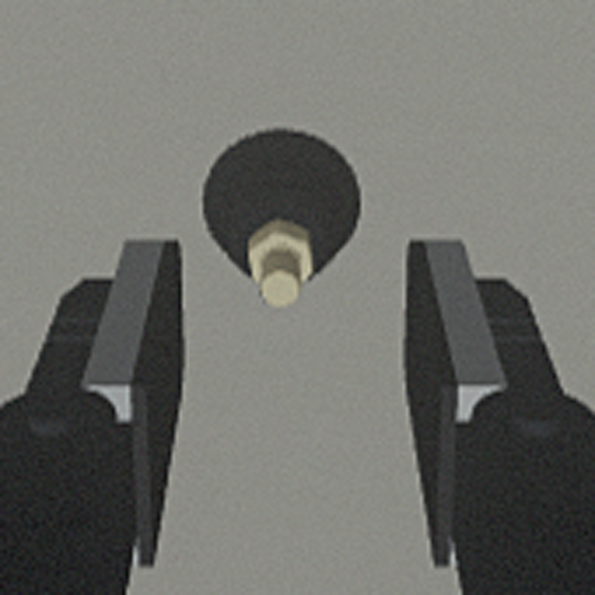

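servo_tool:
  plan:
    - [[-0.001,0,-0.008,0,-0.3],[0,0,-0.006,0,-0.3],[0,0,0,0,-0.3],[0,0,0,0,-0.3],[0,0,0,0,-0.3],[0,0,0,0,-0.3]]

```text
time_s: 18.95
eef_pos: [0.6504, 0.0564, 0.032]
eef_rot: [0.0, 0.68, 0.733, 0.0]
wrist_force: [-0.4, 0.6, 1.0]
opening: 0.347
```

```bash
python3 look.py w15 wrist black_cup;  python3 - <<'E'
import pickle
from h import *
p=pickle.load(open("pics/w15.pkl","rb"))
cv2.imwrite("pics/z12.png",cv2.resize(p["img"][180:350,240:410],None,fx=3.5,fy=3.5,interpolation=cv2.INTER_CUBIC))
E
```

```text
t 18.95 pos [0.6504 0.0564 0.032 ] yaw 1.6469 open 0.347 F [-0.4  0.6  1. ] q [-0.09  0.6   1.52 -0.    1.03 -0.17]
black_cup 0.86 [324.2 251.7] [0.6501 0.0557 0.    ]
```

View pics/z12.png

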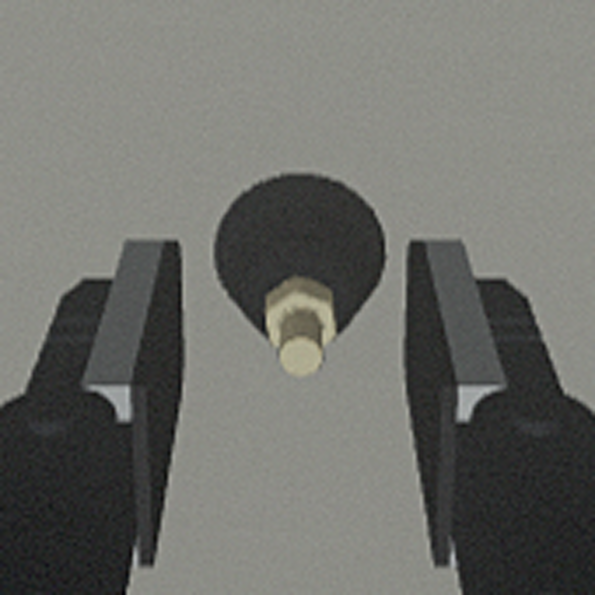

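servo_tool:
  plan:
    - [[0.0005,-0.001,0,0,-0.3],[0,0,0,0,-1],[0,0,0,0,-1],[0,0,0,0,-1],[0,0,0,0,-1],[0,0,0,0,-1]]

```text
time_s: 19.65
eef_pos: [0.6509, 0.0554, 0.032]
eef_rot: [0.0, 0.68, 0.733, 0.0]
wrist_force: [0.5, -0.0, 0.7]
opening: 0.068
```

servo_tool:
  plan:
    - [[0,0,0.02,0,-1],[0,0,0.045,0,-1],[0,0,0.045,0,-1],[0,0,0.045,0,-1],[0,0,0.045,-0.04,-1],[-0.02,0.015,0.03,-0.04,-1],[-0.033,0.023,0,0,-1],[-0.035,0.025,0,0,-1]]

```text
time_s: 20.45
eef_pos: [0.5625, 0.1185, 0.2632]
eef_rot: [0.001, 0.709, 0.705, 0.001]
wrist_force: [0.2, 0.4, -0.6]
opening: 0.059
```

servo_tool:
  plan:
    - [[-0.035,0.025,0,0,-1],[-0.035,0.025,0,0,-1],[-0.035,0.025,0,0,-1],[-0.023,0.016,-0.03,0,-1],[0,0,-0.04,0,-1],[0,0,-0.04,0,-1],[0,0,0,0,-1],[0,0,0,0,-1]]

```text
time_s: 21.25
eef_pos: [0.4345, 0.2094, 0.1521]
eef_rot: [-0.0, 0.709, 0.706, -0.001]
wrist_force: [0.4, 1.1, 0.5]
opening: 0.066
```

```bash
python3 look.py w16 wrist yellow_tray nozzle;python3 pads.py pics/w16.pkl
```

```text
t 21.25 pos [0.4345 0.2094 0.1521] yaw 1.5667 open 0.066 F [0.4 1.1 0.5] q [ 0.2   0.08  1.92 -0.    1.14  0.21]
yellow_tray 0.62 [327.5 120.2] [0.4371 0.2658 0.    ]
yellow 1 area 3741 px [326.  44.] world [0.436  0.3213 0.006 ]
yellow 1 area 3081 px [325.3 120.3] world [0.4353 0.2663 0.006 ]
yellow 1 area 2581 px [324.7 187.4] world [0.4346 0.2114 0.006 ]
```

View pics/w16.png

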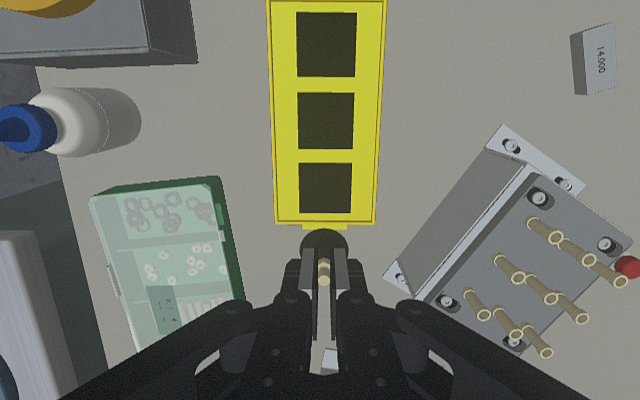

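Run:
```python
import pickle
from h import *
p=pickle.load(open("pics/w16.pkl","rb"))
for z in(0,): print(back(p,[[383,275],[505,123]],z).round(3))
for z in(.07,.09,.11): print(z,back(p,[[418,303],[530,170]],z).round(3))
p=pickle.load(open("pics/top0.pkl","rb"))
print("top flange corner/box corner",back(p,[[294.5,234],[251,203]],.1).round(3),back(p,[[306,238]],0).round(3))
```

```text
[[0.489 0.125 0.   ]
 [0.58  0.263 0.   ]]
0.07 [[0.501 0.143 0.07 ]
 [0.564 0.24  0.07 ]]
0.09 [[0.495 0.157 0.09 ]
 [0.552 0.245 0.09 ]]
0.11 [[0.488 0.171 0.11 ]
 [0.539 0.249 0.11 ]]
top flange corner/box corner [[0.504 0.139 0.1  ]
 [0.573 0.237 0.1  ]] [[0.492 0.119 0.   ]]
```

servo_tool:
  plan:
    - [[0,0.001,-0.035,0,-1],[0,0,-0.04,0,-1],[0,0,-0.025,0,-1],[0,0,-0.01,0,-1],[0,0,0,0,-1],[0,0,0,0,-1],[0,0,0,0,-1],[0,0,0,0,-1]]

```text
time_s: 22.2
eef_pos: [0.4359, 0.2107, 0.0433]
eef_rot: [0.001, 0.708, 0.706, 0.001]
wrist_force: [-0.6, -0.4, 0.1]
opening: 0.066
```

```bash
python3 look.py w17 wrist
```

```text
t 22.2 pos [0.4359 0.2107 0.0433] yaw 1.5669 open 0.066 F [-0.6 -0.4  0.1] q [0.2  0.28 1.97 0.   0.9  0.21]
```

View pics/w17.png

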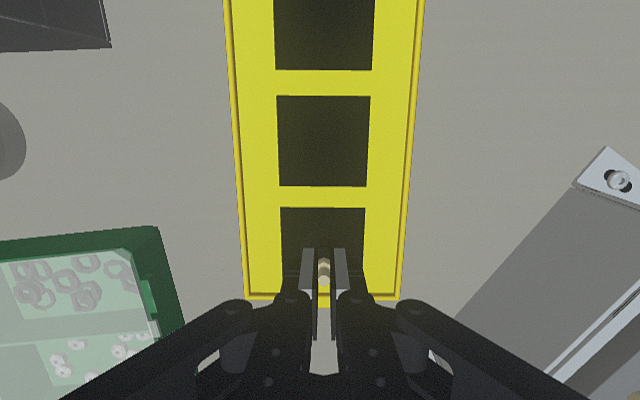

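servo_tool:
  plan:
    - [[0,0,-0.002,0,-1],[0,0,0,0,-1],[0,0,0,0,-1],[0,0,0,0,-1]]

```text
time_s: 22.65
eef_pos: [0.4346, 0.2104, 0.0397]
eef_rot: [-0.0, 0.709, 0.706, -0.0]
wrist_force: [-1.4, -0.7, 0.0]
opening: 0.066
```

servo_tool:
  plan:
    - [[0,0,-0.0012,0,-1],[0,0,0,0,-0.4],[0,0,0,0,-0.4],[0,0,0,0,-0.4],[0,0,0.02,0,-0.4],[0,0,0.04,0,-0.4],[0,0,0.045,0,-0.4],[0,0,0.04,0,-0.3]]

```text
time_s: 23.45
eef_pos: [0.4346, 0.2104, 0.1855]
eef_rot: [0.0, 0.709, 0.706, 0.0]
wrist_force: [1.0, 0.1, -0.8]
opening: 0.352
```

```bash
python3 look.py w18 wrist black_cup
```

```text
t 23.45 pos [0.4346 0.2104 0.1855] yaw 1.5668 open 0.352 F [ 1.   0.1 -0.8] q [0.2  0.04 1.89 0.   1.21 0.21]
```

View pics/w18.png

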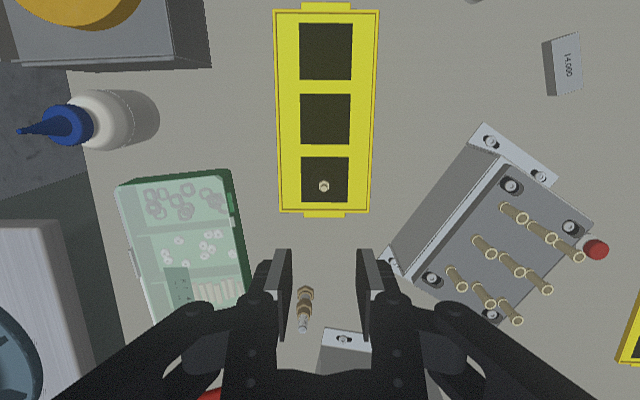

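servo_tool:
  plan:
    - [[-0.005,-0.03,0.01,0,-0.3],[-0.006,-0.04,0,0,-0.3],[-0.006,-0.04,0,0,-0.3],[-0.003,-0.015,0,0,-0.3],[0,0,0,0,-0.3],[0,0,0,0,-0.3]]

```text
time_s: 24.15
eef_pos: [0.4147, 0.0855, 0.1933]
eef_rot: [-0.0, 0.709, 0.705, 0.0]
wrist_force: [0.4, 0.7, -0.2]
opening: 0.351
```

```bash
python3 look.py w19 wrist nozzle
python3 - <<'E'
from h import *
p=camera("wrist");m=mask_of(p,"nozzle");x,i=fit(p,m,circ(PROF["nozzle"]),(.412,.083));print(get_obs()["eef_pos"],x,i)
u=proj(p,[x[0],x[1],.03])[0].astype(int);print(u)
cv2.imwrite("pics/z13.png",cv2.resize(p["img"][u[1]-35:u[1]+35,u[0]-40:u[0]+40],None,fx=8,fy=8,interpolation=cv2.INTER_CUBIC))
E
```

```text
t 24.15 pos [0.4147 0.0855 0.1933] yaw 1.5655 open 0.351 F [ 0.4  0.7 -0.2] q [-0.08 -0.12  2.02  0.    1.23 -0.07]
nozzle 0.88 [323.2 173.5] [0.4137 0.0886 0.    ]
nozzle mask conf 0.73 433
[0.41471083 0.08626333 0.19342165] [0.41412304 0.09112931] 0.784448589414782
[323 179]
```

View pics/w19.png

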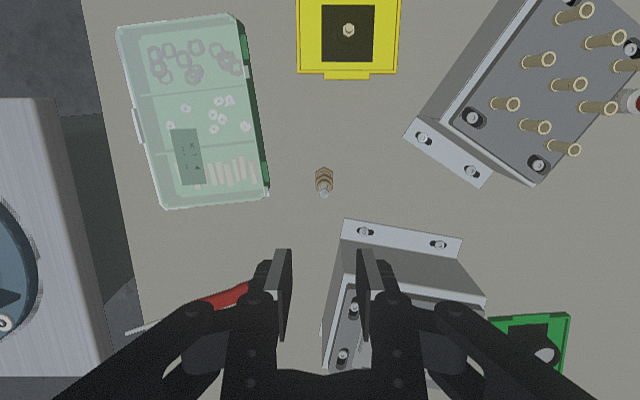

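View pics/z13.png

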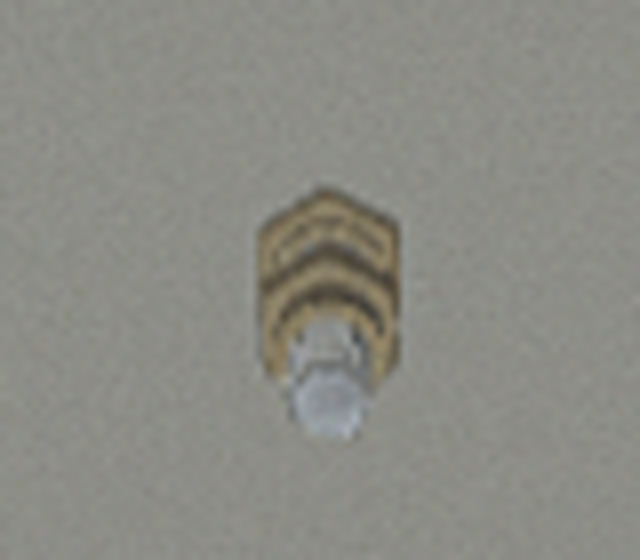

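Run:
```python
from h import *
p=camera("wrist");print(back(p,[[324.2,194.2]],.06),back(p,[[323.6,167.1]],0),get_obs()["eef_pos"])
```

```text
[[0.4145317  0.08631842 0.06      ]] [[0.41410219 0.09557504 0.        ]] [0.41469191 0.08624591 0.19344443]
```

servo_tool:
  plan:
    - [[0,0,-0.03,0,-0.3],[0,0,-0.04,0,-0.3],[0,0.0005,-0.04,0,-0.3],[0,0,-0.03,0,-0.3],[0,0,-0.008,0,-0.3],[0,0,0,0,-0.3],[0,0,0,0,-0.3],[0,0,0,0,-0.3]]

```text
time_s: 25.2
eef_pos: [0.4163, 0.0859, 0.0472]
eef_rot: [0.001, 0.708, 0.706, 0.001]
wrist_force: [0.3, -0.3, 0.2]
opening: 0.35
```

```bash
python3 look.py w20 wrist
```

```text
t 25.2 pos [0.4163 0.0859 0.0472] yaw 1.5671 open 0.35 F [ 0.3 -0.3  0.2] q [-0.08  0.15  2.11  0.    0.87 -0.07]
```

View pics/w20.png

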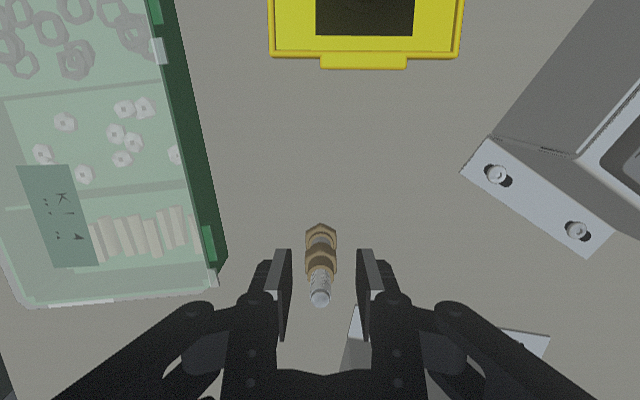

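servo_tool:
  plan:
    - [[-0.0005,0,-0.003,0,-0.3],[0,0,0,0,-0.3],[0,0,0,0,-1],[0,0,0,0,-1],[0,0,0,0,-1],[0,0,0,0,-1],[0,0,0,0,-1]]

```text
time_s: 25.95
eef_pos: [0.4143, 0.0859, 0.0428]
eef_rot: [0.0, 0.709, 0.706, 0.0]
wrist_force: [-2.0, 0.1, 5.9]
opening: 0.157
```

```bash
python3 look.py w21 wrist
```

```text
t 25.95 pos [0.4143 0.0859 0.0428] yaw 1.5668 open 0.157 F [-2.   0.1  5.9] q [-0.08  0.16  2.12 -0.    0.87 -0.07]
```

View pics/w21.png

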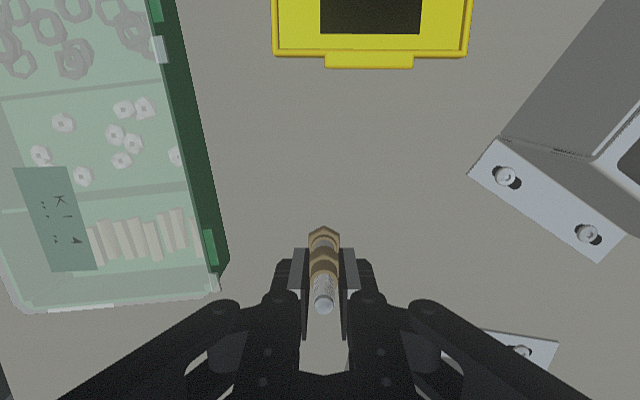

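servo_tool:
  plan:
    - [[0,0,0.02,0,-1],[0,0,0.04,0,-1],[0.002,0.01,0.04,0,-1],[0.005,0.04,0.01,0,-1],[0.005,0.045,0,0,-1],[0.005,0.045,0,0,-1],[0.004,0.03,0,0,-1],[0,0.01,0,0,-1]]

```text
time_s: 26.8
eef_pos: [0.4351, 0.2685, 0.1523]
eef_rot: [-0.0, 0.708, 0.707, 0.0]
wrist_force: [-0.4, -0.7, -0.4]
opening: 0.158
```

servo_tool:
  plan:
    - [[0,0,-0.03,0,-1],[0,0,0,0,-1],[0,0,0,0,-1]]

```text
time_s: 27.1
eef_pos: [0.4343, 0.2651, 0.122]
eef_rot: [-0.001, 0.709, 0.706, -0.001]
wrist_force: [0.4, 0.8, -1.1]
opening: 0.161
```

```bash
python3 look.py w22 wrist;python3 pads.py pics/w22.pkl
```

```text
t 27.1 pos [0.4343 0.2651 0.122 ] yaw 1.5663 open 0.161 F [ 0.4  0.8 -1.1] q [ 0.31  0.19  1.87 -0.    1.08  0.32]
yellow 6 area 3819 px [326.7 124.2] world [0.4359 0.3216 0.006 ]
```

View pics/w22.png

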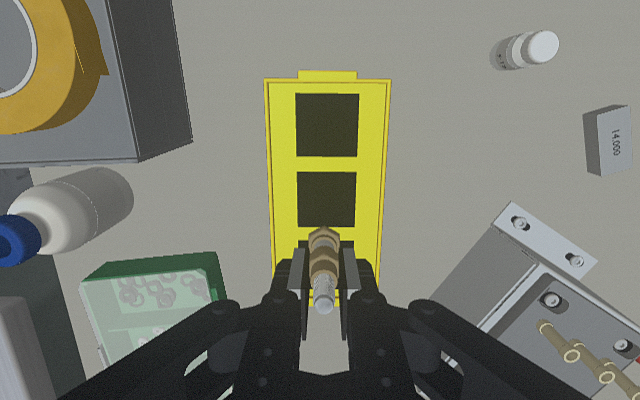

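servo_tool:
  plan:
    - [[0.0005,0,-0.03,0,-1],[0,0,-0.03,0,-1],[0,0,-0.01,0,-1],[0,0,0,0,-1],[0,0,0,0,-1],[0,0,0,0,-1]]

```text
time_s: 27.75
eef_pos: [0.4371, 0.2663, 0.0543]
eef_rot: [0.001, 0.709, 0.706, 0.001]
wrist_force: [-0.2, 0.1, 0.4]
opening: 0.157
```

```bash
python3 look.py w23 wrist
```

```text
t 27.75 pos [0.4371 0.2663 0.0543] yaw 1.5667 open 0.157 F [-0.2  0.1  0.4] q [ 0.31  0.31  1.9  -0.    0.94  0.32]
```

View pics/w23.png

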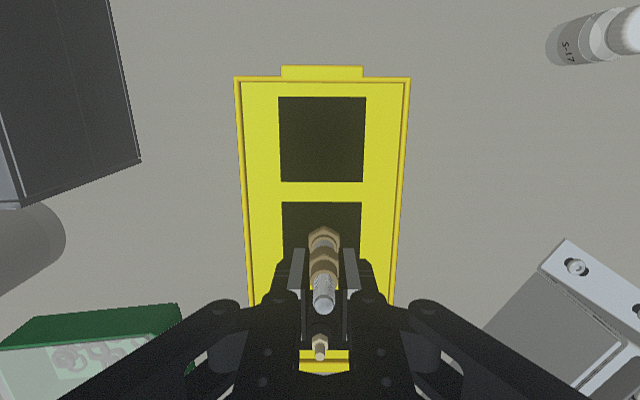

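servo_tool:
  plan:
    - [[0,0,-0.002,0,-1],[0,0,0,0,-1],[0,0,0,0,-1],[0,0,0,0,-1],[0,0,0,0,-1]]

```text
time_s: 28.3
eef_pos: [0.4356, 0.2659, 0.0506]
eef_rot: [-0.0, 0.708, 0.706, -0.0]
wrist_force: [0.9, 0.2, -0.6]
opening: 0.156
```

servo_tool:
  plan:
    - [[0,0,-0.0015,0,-1],[0,0,0,0,-1],[0,0,0,0,-1],[0,0,0,0,-0.4],[0,0,0,0,-0.4],[0,0,0,0,-0.4],[0,0,0.02,0,-0.4],[0,0,0.04,0,-0.4]]

```text
time_s: 29.1
eef_pos: [0.4331, 0.265, 0.1068]
eef_rot: [-0.002, 0.709, 0.706, -0.003]
wrist_force: [0.2, 0.2, -0.1]
opening: 0.301
```

servo_tool:
  plan:
    - [[0,0,0.045,0,-0.4],[0,0,0.045,0,-0.4],[0,0,0.02,0,-0.4],[0,0,0,0,-0.4]]

```text
time_s: 29.5
eef_pos: [0.4379, 0.2667, 0.2233]
eef_rot: [0.002, 0.708, 0.706, 0.004]
wrist_force: [-0.3, 0.2, 0.1]
opening: 0.305
```

```bash
python3 look.py w24 wrist nozzle
```

```text
t 29.5 pos [0.4379 0.2667 0.2233] yaw 1.5669 open 0.305 F [-0.3  0.2  0.1] q [0.32 0.06 1.79 0.   1.29 0.32]
nozzle 0.84 [320.9 172.9] [0.4362 0.2639 0.    ]
```

View pics/w24.png

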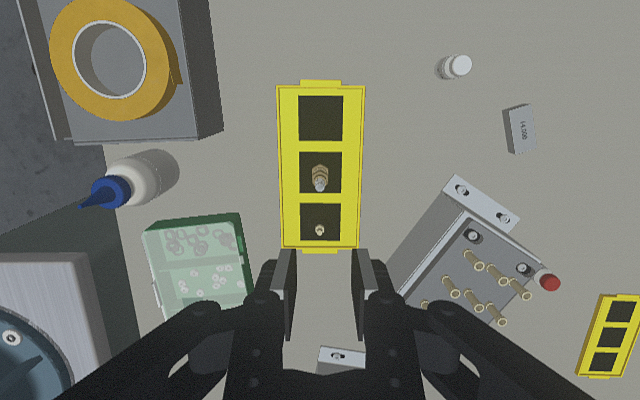

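servo_tool:
  plan:
    - [[0.025,0.003,0,0,-0.2],[0.035,0.006,0,0.1,0],[0.035,0.006,0,0.1,0],[0.035,0.006,0,0.1,0],[0.035,0.006,0,0.045,0],[0.03,0.006,-0.02,0,0],[0,0,-0.02,0,0],[0,0,0,0,0]]

```text
time_s: 30.4
eef_pos: [0.6278, 0.2977, 0.1716]
eef_rot: [-0.004, 0.577, 0.817, -0.004]
wrist_force: [-1.6, -0.3, -0.0]
opening: 0.501
```

servo_tool:
  plan:
    - [[0,0,0,0,0],[0,0,0,0,0],[0,0,0,0,0]]

```text
time_s: 30.7
eef_pos: [0.6309, 0.2992, 0.1807]
eef_rot: [0.001, 0.577, 0.817, 0.001]
wrist_force: [-0.5, -1.0, 0.8]
opening: 0.504
```

```bash
python3 look.py w25 wrist block
python3 - <<'E'
from h import *
p=camera("wrist");m=mask_of(p,"block",(.635,.302));print(get_obs()["eef_pos"],fit(p,m,boxpts(.022,.045,.014),(.635,.302),yaw=.34))
E
```

```text
t 30.7 pos [0.6309 0.2992 0.1807] yaw 1.9121 open 0.504 F [-0.5 -1.   0.8] q [ 0.27  0.5   1.32  0.    1.31 -0.07]
block 0.69 [330.9 169.2] [0.634 0.311 0.   ]
block mask conf 0.68 1258
[0.63083561 0.29908436 0.1801465 ] (array([0.63484257, 0.30986547, 0.30356342]), np.float64(0.9551890165419269))
```

View pics/w25.png

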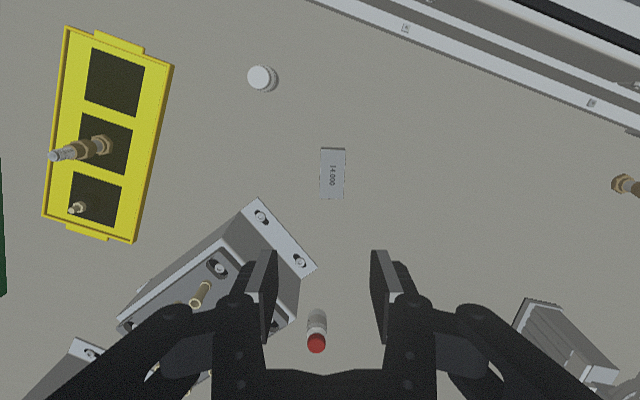

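Run:
```python
from h import *
import pickle
p=pickle.load(open("pics/top0.pkl","rb"))
q=np.vstack([back(p,[[271.2,173.2],[251,204],[316.5,202.5]],.08),back(p,[[254,197]],.13)])
p=pickle.load(open("pics/w25.pkl","rb"))
q=np.vstack([q,back(p,[[257,198],[318,267]],.004),back(p,[[220,240],[300,315]],.08)])
y=1.874;tx=np.array([np.cos(y),np.sin(y)]);ty=np.array([np.sin(y),-np.cos(y)])
for a in q: d=a[:2]-[.6348,.3099];print(a.round(3),(d@tx).round(3),(d@ty).round(3))
```

```text
[0.643 0.196 0.08 ] -0.112 -0.026
[0.572 0.241 0.08 ] -0.047 -0.081
[0.576 0.091 0.08 ] -0.191 -0.122
[0.584 0.225 0.13 ] -0.066 -0.074
[0.578 0.263 0.004] -0.028 -0.069
[0.655 0.213 0.004] -0.098 -0.009
[0.568 0.25  0.08 ] -0.037 -0.082
[0.643 0.208 0.08 ] -0.099 -0.022
```

servo_tool:
  plan:
    - [[0.002,0.005,-0.03,-0.038,0],[0.002,0.0055,-0.04,0,0],[0,0,-0.04,0,0],[0,0,-0.018,0,0],[0,0,0,0,0],[0,0,0,0,0],[0,0,0,0,0],[0,0,0,0,0]]

```text
time_s: 31.7
eef_pos: [0.6364, 0.3099, 0.0539]
eef_rot: [0.001, 0.592, 0.806, 0.002]
wrist_force: [0.2, -0.3, -0.4]
opening: 0.499
```

```bash
python3 look.py w26 wrist block
python3 - <<'E'
from h import *
p=camera("wrist");m=mask_of(p,"block",(.635,.302));print(get_obs()["eef_pos"],fit(p,m,boxpts(.022,.045,.014),(.635,.31),yaw=.3))
E
```

```text
t 31.7 pos [0.6364 0.3099 0.0539] yaw 1.8737 open 0.499 F [ 0.2 -0.3 -0.4] q [ 0.29  0.66  1.36  0.    1.12 -0.02]
block 0.96 [322.1 233.7] [0.6354 0.3097 0.    ]
block mask conf 0.7 3322
[0.63516414 0.30955221 0.05210567] (array([0.63487314, 0.30984609, 0.29865793]), np.float64(0.951158836689038))
```

View pics/w26.png

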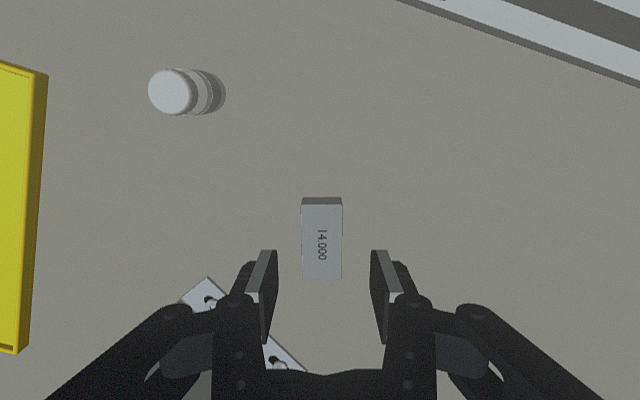

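servo_tool:
  plan:
    - [[0,0,-0.015,0,0],[0,0,-0.01,0,0],[0,0,-0.005,0,0],[0,0,0,0,0],[0,0,0,0,0],[0,0,0,0,0]]

```text
time_s: 32.5
eef_pos: [0.6351, 0.3095, 0.0215]
eef_rot: [0.0, 0.592, 0.806, 0.0]
wrist_force: [0.2, -0.6, 0.1]
opening: 0.5
```

servo_tool:
  plan:
    - [[0,0,-0.004,0,0],[0,0,0,0,0],[0,0,0,0,-1],[0,0,0,0,-1],[0,0,0,0,-1],[0,0,0,0,-1],[0,0,0,0,-1],[0,0,0,0,-1]]

```text
time_s: 33.3
eef_pos: [0.6349, 0.3095, 0.0174]
eef_rot: [0.0, 0.592, 0.806, 0.0]
wrist_force: [0.4, 0.1, 3.1]
opening: 0.233
```

```bash
python3 look.py w27 wrist
```

```text
t 33.3 pos [0.6349 0.3095 0.0174] yaw 1.8738 open 0.233 F [0.4 0.1 3.1] q [ 0.29  0.71  1.36  0.    1.07 -0.02]
```

View pics/w27.png

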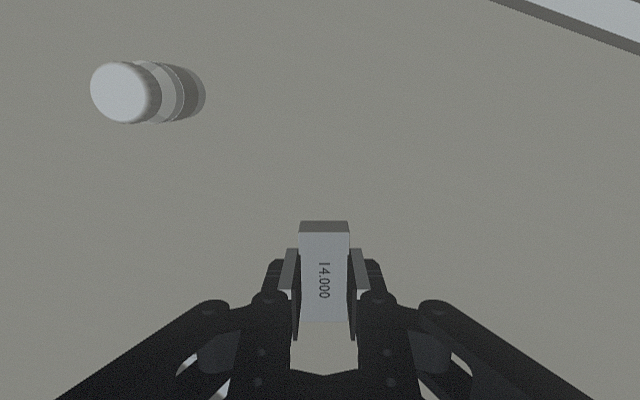

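servo_tool:
  plan:
    - [[0,0,0.015,0,-1],[0,0,0.03,0,-1],[0,0,0.045,0,-1],[0,0,0.045,0,-1],[-0.02,0,0.02,0,-1],[-0.035,0.002,0,-0.08,-1],[-0.04,0.003,0,-0.08,-1],[-0.04,0.003,0,-0.08,-1]]

```text
time_s: 34.15
eef_pos: [0.4981, 0.3172, 0.1727]
eef_rot: [-0.0, 0.686, 0.728, 0.0]
wrist_force: [-0.0, 0.4, -0.6]
opening: 0.237
```

servo_tool:
  plan:
    - [[-0.04,0.002,0,-0.067,-1],[-0.024,0.001,0,0,-1],[0,0,-0.03,0,-1],[0,0,-0.02,0,-1],[0,0,0,0,-1],[0,0,0,0,-1],[0,0,0,0,-1]]

```text
time_s: 34.85
eef_pos: [0.4367, 0.3208, 0.1236]
eef_rot: [0.0, 0.709, 0.706, 0.001]
wrist_force: [0.0, 0.7, -0.9]
opening: 0.238
```

```bash
python3 look.py w28 wrist block
```

```text
t 34.85 pos [0.4367 0.3208 0.1236] yaw 1.5666 open 0.238 F [ 0.   0.7 -0.9] q [0.41 0.25 1.79 0.   1.1  0.42]
block 0.56 [324.8 264.9] [0.437  0.2629 0.    ]
```

View pics/w28.png

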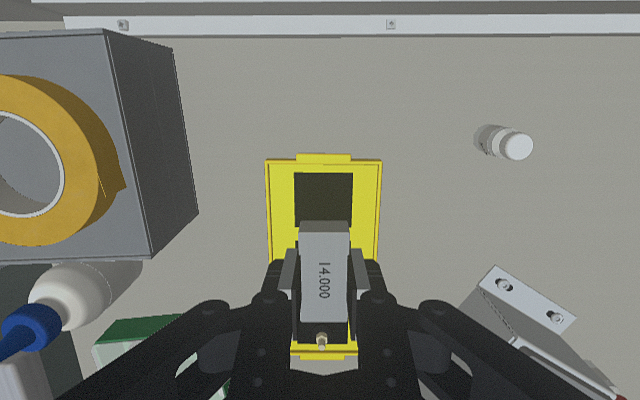

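servo_tool:
  plan:
    - [[0,0,-0.03,0,-1],[0,0,-0.035,0,-1],[-0.0005,0,-0.02,0,-1],[0,0,-0.008,0,-1],[0,0,0,0,-1],[0,0,0,0,-1],[0,0,0,0,-1],[0,0,0,0,-1]]

```text
time_s: 35.75
eef_pos: [0.4362, 0.3209, 0.0304]
eef_rot: [0.0, 0.709, 0.706, 0.001]
wrist_force: [1.1, -0.1, -1.3]
opening: 0.237
```

```bash
python3 look.py w29 wrist
```

```text
t 35.75 pos [0.4362 0.3209 0.0304] yaw 1.5668 open 0.237 F [ 1.1 -0.1 -1.3] q [0.41 0.4  1.82 0.   0.91 0.42]
```

View pics/w29.png

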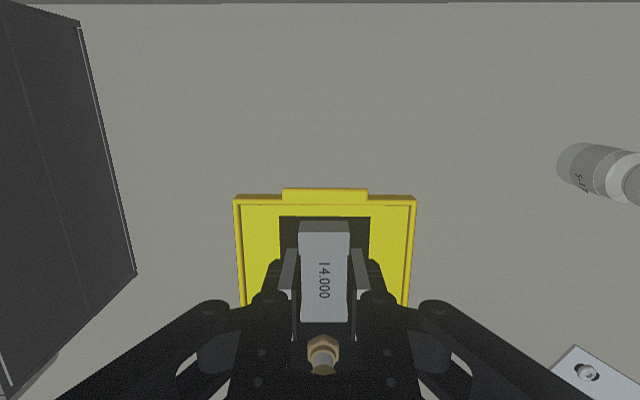

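Run:
```python
from h import *
p=camera("wrist");t=get_obs()["eef_pos"];print(t)
print(back(p,[[280,217],[370,217]],.006).round(4))
b=t[2]-.0174
print("block far bottom/top edges", back(p,[[300,232.5],[347,232.5]],b).round(4), back(p,[[300,222],[349,222]],b+.014).round(4))
cv2.imwrite("pics/z14.png",cv2.resize(p["img"][195:345,250:400],None,fx=4,fy=4,interpolation=cv2.INTER_CUBIC))
```

```text
[0.43573732 0.32068629 0.02993429]
[[0.4146 0.3423 0.006 ]
 [0.4576 0.3421 0.006 ]]
block far bottom/top edges [[0.4244 0.337  0.0125]
 [0.4462 0.3369 0.0125]] [[0.4256 0.3477 0.0265]
 [0.4459 0.3476 0.0265]]
```

View pics/z14.png

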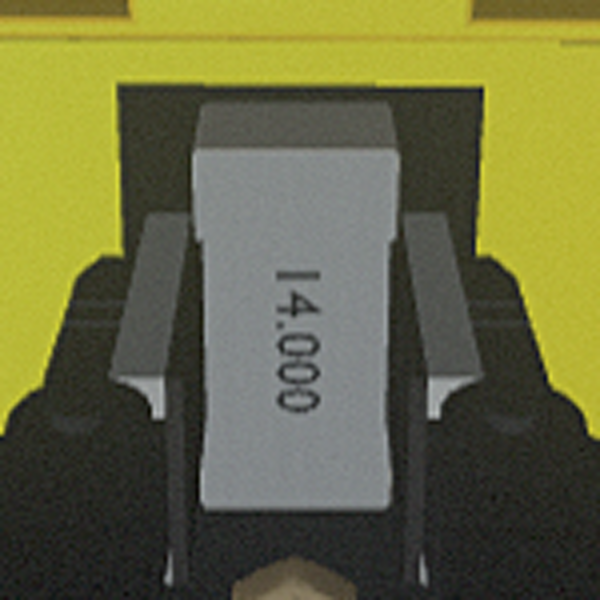

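servo_tool:
  plan:
    - [[0,0,-0.004,0,-1],[0,0,0,0,-1],[0,0,0,0,-1],[0,0,0,0,-1]]

```text
time_s: 36.25
eef_pos: [0.4351, 0.3204, 0.025]
eef_rot: [-0.0, 0.709, 0.706, -0.0]
wrist_force: [-0.6, -0.6, -1.4]
opening: 0.239
```

servo_tool:
  plan:
    - [[0,0,-0.001,0,-1],[0,0,0,0,-1],[0,0,0,0,-0.1],[0,0,0,0,-0.1],[0,0,0,0,-0.1],[0,0,0.02,0,-0.1],[0,0,0.04,0,-0.1],[0,0,0.045,0,-0.1]]

```text
time_s: 37.05
eef_pos: [0.434, 0.3199, 0.129]
eef_rot: [-0.001, 0.709, 0.706, -0.002]
wrist_force: [1.0, 0.2, 0.9]
opening: 0.447
```

servo_tool:
  plan:
    - [[0,0,0.045,0,-0.1],[0,0,0.045,0,-0.1],[0,-0.02,0.02,0,-0.1],[0,-0.03,0,0,-0.1],[0,-0.02,0,0,-0.1],[0,0,0,0,-0.1],[0,0,0,0,-0.1]]

```text
time_s: 37.75
eef_pos: [0.4353, 0.2505, 0.2393]
eef_rot: [-0.0, 0.709, 0.705, 0.0]
wrist_force: [-1.3, -0.4, -0.6]
opening: 0.449
```

```bash
python3 look.py w30 wrist block nozzle; python3 look.py t30 top loupe blue_cup red_vial white_vial
```

```text
t 37.75 pos [0.4353 0.2505 0.2393] yaw 1.5656 open 0.449 F [-1.3 -0.4 -0.6] q [0.29 0.02 1.79 0.   1.33 0.29]
block 0.59 [326.7 100.6] [0.4385 0.3202 0.    ]
nozzle 0.77 [323.4 152.3] [0.4347 0.2663 0.    ]
t 37.9 pos [0.4351 0.2511 0.239 ] yaw 1.5674 open 0.446 F [-0.   0.8 -0.5] q [0.29 0.02 1.79 0.   1.33 0.29]
loupe 0.68 [391.5 178.3] [ 0.6415 -0.0956  0.    ]
blue_cup 0.4 [417.4 174.6] [ 0.651  -0.1607  0.    ]
red_vial 0.58 [292.3 167.8] [0.6681 0.1544 0.    ]
white_vial 0.72 [291.7 165.6] [0.6738 0.1559 0.    ]
white_vial 0.61 [213.  210.7] [0.5593 0.3532 0.    ]
```

View pics/w30.png

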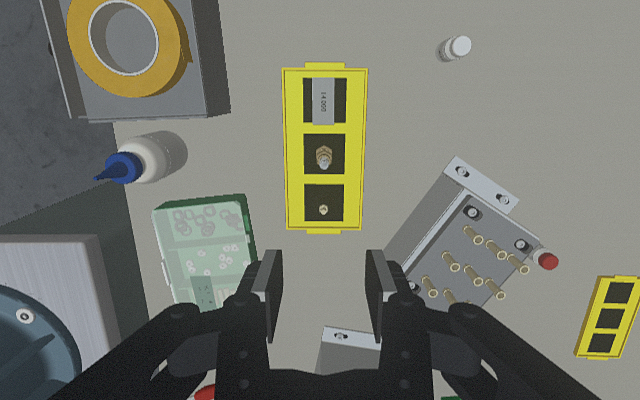

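View pics/t30.png

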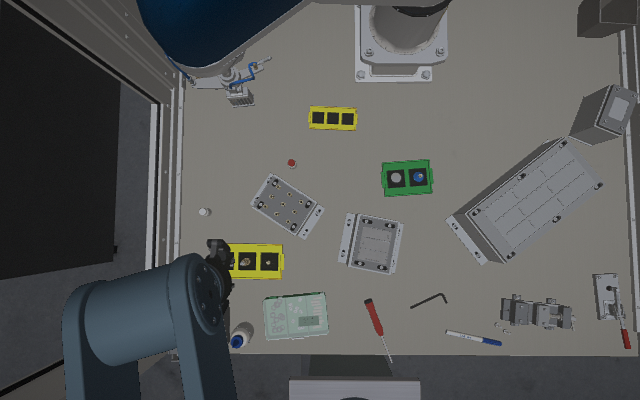

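Run:
```python
from h import *
import pickle
p=pickle.load(open("pics/w13.pkl","rb"));print("loupe w13",back(p,[[324.5,203.5]],.036),"padB",back(p,[[297,171],[352,171],[353.5,223],[297,223]],.006).mean(0))
p=pickle.load(open("pics/w30.pkl","rb"));print("stem",back(p,[[323,209.5]],.036),"pad3",back(p,[[304.5,184],[344,184],[344,222],[304,222]],.006).mean(0))
im=cv2.imread("pics/t30.png");cv2.imwrite("pics/z15.png",cv2.resize(im[150:205,370:445],None,fx=8,fy=8,interpolation=cv2.INTER_CUBIC))
print(get_obs()["time_s"])
```

```text
loupe w13 [[ 0.63984649 -0.09787247  0.036     ]] padB [ 0.64055841 -0.10288239  0.006     ]
stem [[0.43400303 0.21320297 0.036     ]] pad3 [0.43522298 0.2100276  0.006     ]
38.15
```

View pics/z15.png

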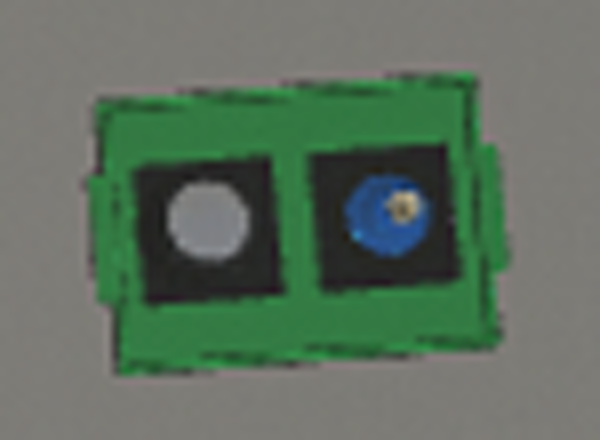

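servo_tool:
  plan:
    - [[0.015,-0.03,0.01,0,-0.1],[0.02,-0.042,0,0,-0.1],[0.022,-0.044,0,0,-0.1],[0.022,-0.044,0,0,-0.1],[0.022,-0.044,0,0,0.1],[0.022,-0.044,0,0.04,0.1],[0.022,-0.044,0,0.04,0.3],[0.022,-0.04,0,0,0.3]]

```text
time_s: 38.95
eef_pos: [0.6029, -0.0837, 0.249]
eef_rot: [0.0, 0.679, 0.734, 0.0]
wrist_force: [0.8, 0.9, 0.1]
opening: 0.65
```

servo_tool:
  plan:
    - [[0.022,-0.02,-0.02,0,0.3],[0.015,-0.005,-0.03,0,0.3],[0,0,-0.03,0,0.3],[0,0,0,0,0.3],[0,0,0,0,0.3],[0,0,0,0,0.3],[0,0,0,0,0.3],[0,0,0,0,0.3]]

```text
time_s: 39.75
eef_pos: [0.64, -0.1066, 0.171]
eef_rot: [0.001, 0.68, 0.734, 0.001]
wrist_force: [-0.1, 0.1, 0.2]
opening: 0.647
```

```bash
python3 look.py w31 wrist loupe
python3 - <<'E'
from h import *
import pickle
p=camera("wrist");print(get_obs()["eef_pos"])
pickle.dump(p,open("pics/w32.pkl","wb"))
u=proj(p,[.641,-.103,.006])[0].astype(int);print(u)
a=p["img"][u[1]-40:u[1]+60,u[0]-50:u[0]+50];print(u-[50,40])
a=cv2.convertScaleAbs(a,alpha=2.2,beta=0)
cv2.imwrite("pics/z16.png",cv2.resize(a,None,fx=6,fy=6,interpolation=cv2.INTER_CUBIC))
E
```

```text
t 39.75 pos [ 0.64   -0.1066  0.171 ] yaw 1.6472 open 0.647 F [-0.1  0.1  0.2] q [-0.35  0.41  1.48 -0.    1.26 -0.42]
loupe 0.97 [321.8 173.1] [ 0.6376 -0.0983  0.    ]
[ 0.63943783 -0.10654196  0.16992541]
[325 180]
[275 140]
```

View pics/z16.png

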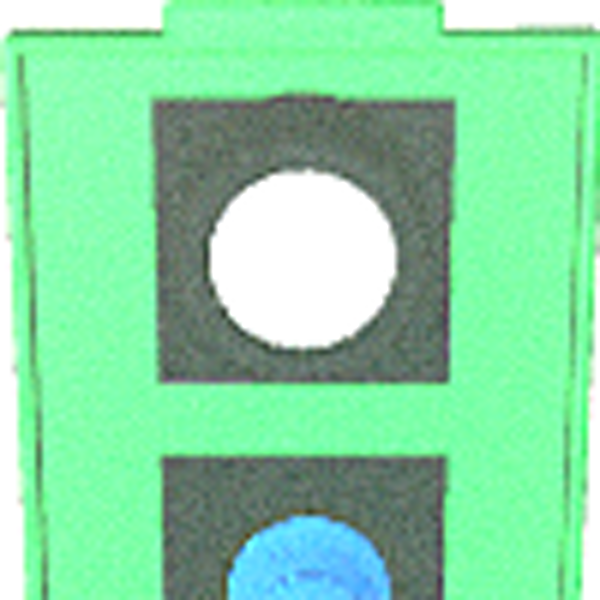

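servo_tool:
  plan:
    - [[0.0007,0.003,-0.03,0,0.15],[0.0007,0.003,-0.04,0,0.15],[0,0,-0.04,0,0.15],[0,0,-0.018,0,0.15],[0,0,-0.005,0,0.15],[0,0,0,0,0.15],[0,0,0,0,0.15],[0,0,0,0,0.15]]

```text
time_s: 40.7
eef_pos: [0.6422, -0.1011, 0.0385]
eef_rot: [0.002, 0.68, 0.733, 0.001]
wrist_force: [0.0, -0.3, 0.5]
opening: 0.577
```

```bash
python3 look.py w33 wrist loupe
```

```text
t 40.7 pos [ 0.6422 -0.1011  0.0385] yaw 1.6468 open 0.577 F [ 0.  -0.3  0.5] q [-0.34  0.58  1.53  0.    1.03 -0.41]
loupe 0.8 [324.1 243.4] [ 0.6419 -0.1002  0.    ]
```

View pics/w33.png

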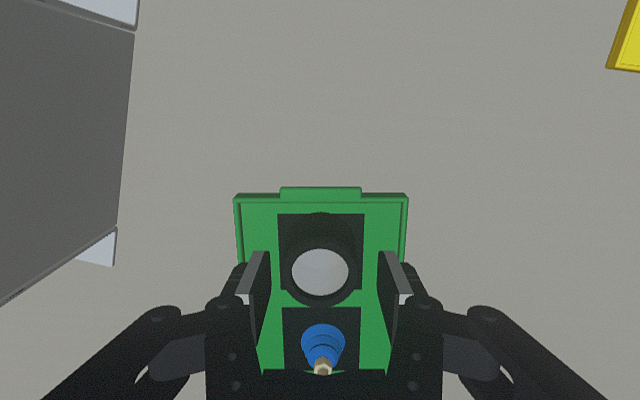

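servo_tool:
  plan:
    - [[0,0,-0.003,0,0.15],[0,0,0,0,0.15],[0,0,0,0,-1],[0,0,0,0,-1],[0,0,0,0,-1],[0,0,0,0,-1],[0,0,0,0,-1]]

```text
time_s: 41.5
eef_pos: [0.6408, -0.1007, 0.0334]
eef_rot: [0.0, 0.68, 0.733, 0.0]
wrist_force: [0.4, 0.5, 3.1]
opening: 0.352
```

servo_tool:
  plan:
    - [[0,0,0.003,0,-1],[0,0,0,0,-1],[0.0003,-0.0046,0,0,-1],[0,0,0,0,-1],[0,0,0,0,-1],[0,0,0,0,-1]]

```text
time_s: 42.1
eef_pos: [0.6407, -0.1052, 0.0359]
eef_rot: [-0.0, 0.68, 0.733, -0.0]
wrist_force: [0.2, 0.9, -1.3]
opening: 0.352
```

```bash
python3 look.py w34 wrist
python3 - <<'E'
import pickle
from h import *
p=pickle.load(open("pics/w34.pkl","rb"))
a=cv2.convertScaleAbs(p["img"][190:330,250:400],alpha=2.2)
cv2.imwrite("pics/z17.png",cv2.resize(a,None,fx=4,fy=4,interpolation=cv2.INTER_CUBIC))
E
```

```text
t 42.1 pos [ 0.6407 -0.1052  0.0359] yaw 1.6466 open 0.352 F [ 0.2  0.9 -1.3] q [-0.35  0.58  1.53  0.    1.03 -0.42]
```

View pics/z17.png

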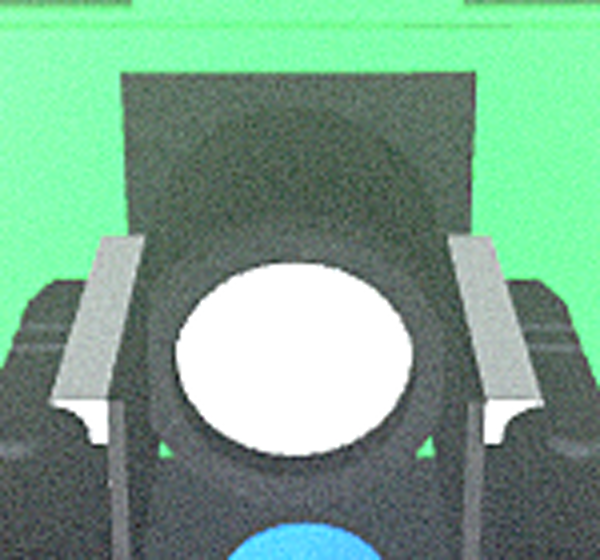

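servo_tool:
  plan:
    - [[0,0,-0.0025,0,-1],[0,0,0,0,-1],[0,0,0,0,-1],[0,0,0,0,0.15],[0,0,0,0,0.15],[0,0,0,0,0.15],[0,0,0.02,0,0.15],[0,0,0.04,0,0.15]]

```text
time_s: 42.95
eef_pos: [0.638, -0.1042, 0.0903]
eef_rot: [-0.004, 0.68, 0.733, -0.002]
wrist_force: [0.9, 0.8, 0.4]
opening: 0.577
```

servo_tool:
  plan:
    - [[0,0,0.045,0,0.15],[0,0,0.035,0,0.15],[0,0,0,0,0.15],[0,0,0,0,0.15],[0,0,0,0,0.15],[0,0,0,0,0.15]]

```text
time_s: 43.55
eef_pos: [0.6397, -0.1048, 0.1714]
eef_rot: [-0.002, 0.68, 0.733, -0.001]
wrist_force: [-0.2, 0.9, -1.3]
opening: 0.573
```

```bash
python3 look.py w35 wrist
python3 - <<'E'
from h import *
import pickle
p=pickle.load(open("pics/w35.pkl","rb"))
a=cv2.convertScaleAbs(p["img"][140:280,260:400],alpha=2.2)
cv2.imwrite("pics/z18.png",cv2.resize(a,None,fx=4.2,fy=4.2,interpolation=cv2.INTER_CUBIC))
E
```

```text
t 43.55 pos [ 0.6397 -0.1048  0.1714] yaw 1.6467 open 0.573 F [-0.2  0.9 -1.3] q [-0.35  0.41  1.47 -0.    1.26 -0.42]
```

View pics/z18.png

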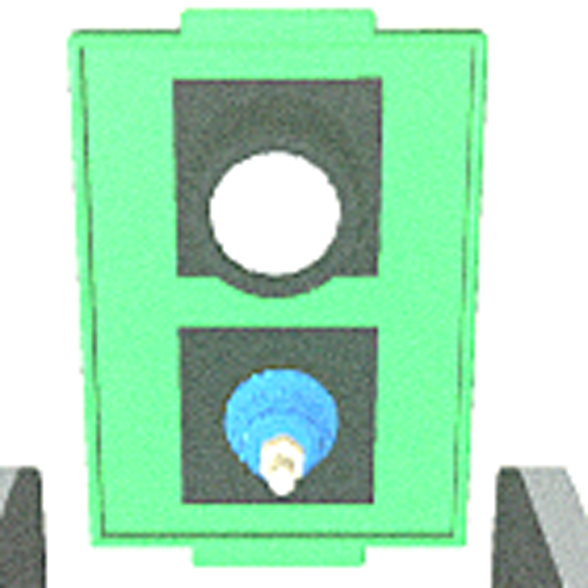

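Run:
```python
from h import *
import pickle
p=pickle.load(open("pics/w30.pkl","rb"))
a=cv2.convertScaleAbs(p["img"][60:240,275:375],alpha=2.6)
cv2.imwrite("pics/z19.png",cv2.resize(a,None,fx=3.3,fy=3.3,interpolation=cv2.INTER_CUBIC))
p=pickle.load(open("pics/w18.pkl","rb"))
a=cv2.convertScaleAbs(p["img"][145:215,285:365],alpha=3)
cv2.imwrite("pics/z20.png",cv2.resize(a,None,fx=7,fy=7,interpolation=cv2.INTER_CUBIC))
```

```text
(no output)
```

View pics/z19.png

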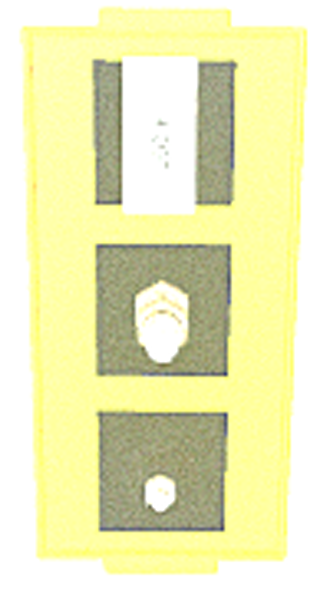

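View pics/z20.png

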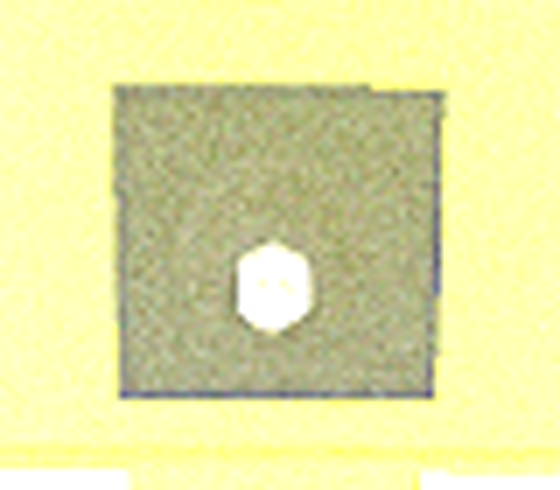

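Run:
```python
from h import *
import pickle
p=pickle.load(open("pics/w18.pkl","rb"))
print(back(p,[[324.1,186]],.03),back(p,[[324.1,186]],.036),back(p,[[324.6,179.6]],.006))
p=pickle.load(open("pics/w30.pkl","rb"))
print(back(p,[[323.5,209.4]],.03),back(p,[[324,202]],.006), "nozzle tip",back(p,[[324.3,164.5]],.066),"pad2",back(p,[[324.3,153.8]],.006))
print(hand_in())
```

```text
[[0.43451469 0.21121552 0.03      ]] [[0.4345065  0.21285699 0.036     ]] [[0.43503899 0.21082271 0.006     ]]
[[0.43451217 0.21121786 0.03      ]] [[0.43509272 0.21160228 0.006     ]] nozzle tip [[0.43552828 0.26654578 0.066     ]] pad2 [[0.4357079  0.26577069 0.006     ]]
the job is handed in; nothing more can be done
None
```

I made up both kits and handed the job in at about 44 s of the 118 s allowed.

- **Yellow tray (the larger one):** it holds the steel block, the brass nozzle and the black cup, one to a pad.
- **Green tray:** it holds the loupe and the blue cup, one to a pad.

My last checks before handing in:

- **Placing:** from the wrist camera, the black cup and nozzle were about 1 mm from the pad centres and the block about 1 mm. The blue cup and loupe looked centred and everything stood upright. I could judge the black cup only by its stem, because it is black on a dark pad.
- **Loupe:** my first placing was about 4.6 mm off its pad's middle, so I gripped it again, shifted it and checked it. It had also been gripped about 13° out of line at first, so I turned the gripper and gripped it again before lifting.
- **Vials:** they showed at the same spots in the overhead view after all five placings, before I re-centred the loupe; I took no overhead picture after that. The detector also labelled the red vial as a white one, but the picture showed both in place.
- **Forces and robot:** the forces I read at the ends of the moves stayed below about 11 N. The gripper was open and clear of everything at hand-in.

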